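# Stack the drives on the sloping rack

### The job

On the sloping rack, slide the grey drive straight down until its end rests squarely against the backstop. Then stack the blue drive flat on the grey one and the orange drive flat on the blue one, in that order, each centred across the one below and with its own lower end right up against the backstop. Set the drives down rather than dropping them, and leave the jar, multimeter and screwdriver where they are.

Things in the scene. Friction and masses are not known exactly. Their poses are not given: they have to be found in the camera images.
- rack: Fixed black rubber-faced shelf on legs, 150 mm wide, 210 long, sloping 28 degrees, low end roughly towards the robot. A blue backstop plate (60 mm tall off the shelf, 6 thick, full width) stands square to it across the low end; no side walls. Origin: on the shelf surface at the backstop's face, mid-width, 50 mm above the bench. x up the slope, y across, z square off the shelf (28 degrees from vertical).
- rail (a point): Middle of the rack's steel cross rail, a 10 mm bar over the shelf's width, at x 165, z 190 mm of the rack's frame, on slanting posts from the shelf's upper corners (x 200, y +-71, z 0). It stands in the way of a tool pointing straight down over the stack; a tool square to the shelf clears it.
- drive_grey: Flat bare-aluminium drive, a slab 104 x 60 x 16 mm (x, y, z), about 0.18 kg. Origin: centre of its underside; x along its length, z out of the ribbed top. Starts flat on the shelf, lengthwise up the slope but a little crooked, 20 to 40 mm short of the backstop, held by friction. Home: x = 52 mm of the rack's frame. Either end may be the lower one.
- drive_blue: Flat blue drive, a slab 96 x 56 x 14 mm (x, y, z), about 0.14 kg. Origin: centre of its underside; x along its length, z out of the ribbed top. Starts flat on the bench. Home: x = 48, z = 16 mm of the rack's frame. Either end may be the lower one. Friction holds it on the slope wherever it is let go, so it must be slid home.
- drive_orange: Flat orange drive, a slab 88 x 50 x 14 mm (x, y, z), about 0.11 kg. Origin: centre of its underside; x along its length, z out of the ribbed top. Starts flat on the bench. Home: x = 44, z = 30 mm of the rack's frame. Either end may be the lower one. Friction holds it on the slope wherever it is let go, so it must be slid home.
- jar: Bystander: amber glass jar with a steel cap, 52 mm across, 75 mm tall, loose on the bench. Origin: centre of its underside.
- multimeter: Bystander: yellow handheld meter lying on the bench, 150 x 74 x 42 mm with its dial. Origin: centre of its underside; x along its length.
- screwdriver: Bystander: screwdriver lying on the bench along its x axis, handle to -x. Origin: on the bench under its middle.
Things that resemble listed ones, but are neither listed nor needed, are in the scene too. Of the things shaped like the drive_grey, the aluminium one is meant.

How it is judged:
On the way, in this order (a step that is already met when the one before it is completed fails the run):
1. the grey drive lies flat on the shelf with its end against the backstop (x of drive_grey in the frame of rack between 0.048 and 0.0555 m and z of drive_grey in the frame of rack between -0.004 and 0.003 m and angle between the x axis of drive_grey and the x axis of rack, either way round below 0.07 rad and angle between the z axis of drive_grey and the z axis of rack, either way round below 0.06 rad and y of drive_grey in the frame of rack between -0.035 and 0.035 m), for 0.2 s.
2. the blue drive lies flat on the grey one, against the backstop (all of step 1 and x of drive_blue in the frame of rack between 0.044 and 0.0515 m and z of drive_blue in the frame of rack between 0.012 and 0.019 m and angle between the x axis of drive_blue and the x axis of rack, either way round below 0.07 rad and angle between the z axis of drive_blue and the z axis of rack, either way round below 0.06 rad and y of drive_blue in the frame of drive_grey between -0.012 and 0.012 m), for 0.2 s.
3. the orange drive lies flat on the blue one, against the backstop (all of step 2 and x of drive_orange in the frame of rack between 0.04 and 0.0475 m and z of drive_orange in the frame of rack between 0.026 and 0.033 m and angle between the x axis of drive_orange and the x axis of rack, either way round below 0.07 rad and angle between the z axis of drive_orange and the z axis of rack, either way round below 0.06 rad and y of drive_orange in the frame of drive_blue between -0.012 and 0.012 m), for 0.2 s.
At the end, for the whole second after the job is handed in: Grey, blue, orange lie flat (3 deg) and square (4 deg) in this order up from the shelf, each lower end within 3.5 mm of the backstop; grey within 35 mm of mid-width, blue and orange within 12 mm of centred across the one below; all released and at rest (all of step 3 and linear speed of each of drive_grey, drive_blue, drive_orange below 0.01 m/s and contact force between the fingers and drive_grey below 0.05 N and contact force between the fingers and drive_blue below 0.05 N and contact force between the fingers and drive_orange below 0.05 N); the robot touches nothing.
It fails at once if the jar, multimeter or screwdriver is shifted by more than 20 mm (distance of any of jar, multimeter, screwdriver from where it was at the start of the episode above 0.02 m).
It fails at once if a drive is dropped or thrown (faster than 0.7 m/s with no finger on it) ((contact force between the fingers and drive_grey below 0.01 N and linear speed of drive_grey above 0.7 m/s) or (contact force between the fingers and drive_blue below 0.01 N and linear speed of drive_blue above 0.7 m/s) or (contact force between the fingers and drive_orange below 0.01 N and linear speed of drive_orange above 0.7 m/s)).
It also fails if it takes over 72 s, if anything falls off the work surface, if the arm or the gripper's body presses on something with over 40 N, if the wrist force passes 120 N, or if a joint passes its speed limit or range.

### The arm

A 7-joint arm with a two-finger parallel gripper is mounted at the origin on the work surface. World frame = base frame: x ahead of the robot, y to its left, z up, the work surface at z = 0. Lengths are in m, angles in rad, forces in N, time in s.
With the tool pointing down it reaches from about 0.425 to 1.025 m from the base axis. Payload 9.4 kg.
Tool frame: the origin (TCP) lies at the very end of the fingers, on their centre line; the grasp point (between the pads) lies 19 mm behind it; z points along the fingers, y is the line along which they close (so a half turn about z gives the same grasp; the last joint's range is limited). The gripper opens to 85 mm and grips with 20 to 120 N. Pads are 22 mm wide; open, the fingers measure 114 mm over their backs; the gripper's body (76 mm by 85 mm) begins 54 mm behind the grasp point. The pads swing forward as they close: fully open they stand 13 mm farther back than shut.
Start: joints at [1.133, 0.599, -0.003, 1.599, 0.002, 0.943, -0.08], TCP at [0.256, -0.678, 0.231] pointing down, gripper open.
Joint ranges: [-2.57, 2.57], [-0.35, 1.97], [-1.29, 1.29], [0.11, 2.56], [-1.05, 4.19], [0.11, 1.86], [-2.63, 2.63]. Speed limits (rad/s): [2.22, 2.22, 3.01, 3.01, 3.14, 3.14, 3.14].

### API

Orientations are given as a 3x3 rotation matrix whose columns are the frame's x, y, z axes.
In Python, from station import r, viewer gives the robot as it stands.
- The arm moves only by the tool arm_command, never from a script. Its argument "steps" is a list of rows, each a list of 3 entries, a list of its own where there are three numbers: the shift along the tool's x, y, z each as a share of 0.5 m, from -1 to 1, then the turn, a rotation vector about the tool's x, y, z each as a share of pi/2 rad, from -1 to 1, then the closure in counts, from 0 (fully open) to 255 (shut). In form: [[[dx, dy, dz], [wx, wy, wz], fingers], ...]. A call has 1 to 10 rows; each row is the pose to reach, as a shift and turn from the pose commanded when the call began, along the tool's axes at that moment; what a row does not reach only later rows make up. A row lasts 1/12 s, in which the tool goes at most 41.7 mm and 7.16 degrees, less where a joint would pass 70% of its speed; a pose out of reach is approached as far as the arm can. A call with a number of a shift or a turn outside -1 to 1 is refused whole. A call with a gripper value outside its range is refused whole. The fingers move at their own pace and stop on an object; the grip force is fixed at half the most. Time passes only in rows, so rows that repeat a pose let the fingers close. It gives the time, the measured TCP pose, the force, the opening and the grip force at its end, in the units of the state.
- r.get_obs(): the state, without advancing time (a new reading comes with each control period).
- viewer.capture(name): name is "side" or "top"; returns the picture (480x640x3 uint8, blue, green, red); there is no depth.
- viewer.camera_model(name): a dict with "mtx" (3x3 intrinsics, pixels), "dist_coeffs" ([k1, k2, p1, p2, k3] as OpenCV has them; the pictures are not rectified), "rvec" (rotation vector, rad) and "tvec" (3), from world to camera coordinates, as OpenCV has them. Camera axes: x right, y down, z forward; pixel columns grow to the right and rows downward; lengths in m; the calibration is good to about 2 mm. A picture is of the moment at which its call begins. camera_model takes no time and is no camera call.
- r.close_job(): hands the job in; it is judged then, once.
The state is a dict: "t": time; "q": joint angles; "joint_velocities": joint speeds; "effort": joint torques, N m; "position": TCP position; "tool_rot": TCP orientation; "contact_force": force on the tool from outside, world axes, zero at the start; "moment": the same for the moment, N m; "gripper_width": finger opening in m; "finger_force": force on a finger pad.
Only numpy, scipy, OpenCV 4.12 (cv2) and the standard library are available. Lean on these libraries where they do the work, as an engineer would, in place of code of your own. Each camera call takes 0.05 s, during which the arm holds its last target. There are 200 camera calls.

## Working session

There is one attempt and no reset: what is moved stays moved. The work goes in short steps, Python scripts to look and compute and a tool call to move; the robot and the scene stay as the last step left them, time stands still between calls to the robot, and variables do not carry over. Pictures are saved under pics/ and viewed, at most 10 in all, crops included, and the job is handed in when it is done.

Besides the shell and the picture viewer there is one more tool, called as name([rows], argument=value, ...), one row to a line, values as JSON. arm_command: Moves the arm, as the interface text tells. Its arguments: {"type":"object","properties":{"steps":{"type":"array","items":{"type":"array"}}},"required":["steps"]}

```bash
ls; mkdir -p pics
python3 - <<'E'
from station import r, viewer
import cv2
for n in("side","top"):
    cv2.imwrite(f"pics/{n}0.png",viewer.capture(n)); m=viewer.camera_model(n); print({k:__import__('numpy').round(v,3).tolist() for k,v in m.items()})
print(r.get_obs())
E
```

```text
pics
{'mtx': [[553.391, 0.0, 313.928], [0.0, 553.391, 236.168], [0.0, 0.0, 1.0]], 'dist_coeffs': [-0.016, 0.0, 0.0, 0.0, 0.0], 'rvec': [0.906, -2.417, 1.144], 'tvec': [0.418, 0.358, 1.075]}
{'mtx': [[463.482, 0.0, 316.143], [0.0, 463.482, 241.042], [0.0, 0.0, 1.0]], 'dist_coeffs': [-0.026, 0.0, 0.0, 0.0, 0.0], 'rvec': [2.161, -2.226, 0.044], 'tvec': [0.042, 0.501, 1.225]}
{'t': 0.1, 'q': array([ 1.13327524,  0.60006528, -0.00254499,  1.6000616 ,  0.00181761,
        0.94291213, -0.07977931]), 'joint_velocities': array([ 7.41165452e-05, -7.56080388e-04,  4.65541647e-04, -2.95369882e-03,
        1.71917262e-04,  2.35047888e-04, -5.01093986e-04]), 'effort': array([ 5.30309917e-03, -7.77987671e+01,  1.56969734e+00, -2.58626479e+01,
        1.26198379e-02,  5.52516110e-03,  2.38621845e-05]), 'position': array([ 0.25578702, -0.67791659,  0.23048455]), 'tool_rot': array([[ 9.35575121e-01,  3.53127140e-01, -6.45175461e-04],
       [ 3.53127699e-01, -9.35574240e-01,  1.29236539e-03],
       [-1.47240247e-04, -1.43693423e-03, -9.99998957e-01]]), 'contact_force': array([ 0.58008396, -0.78750062,  0.58158472]), 'moment': array([-0.03462933, -0.01032892,  0.04745108]), 'finger_force': 0.0, 'gripper_width': 0.08523899553565391}
```

View pics/side0.png

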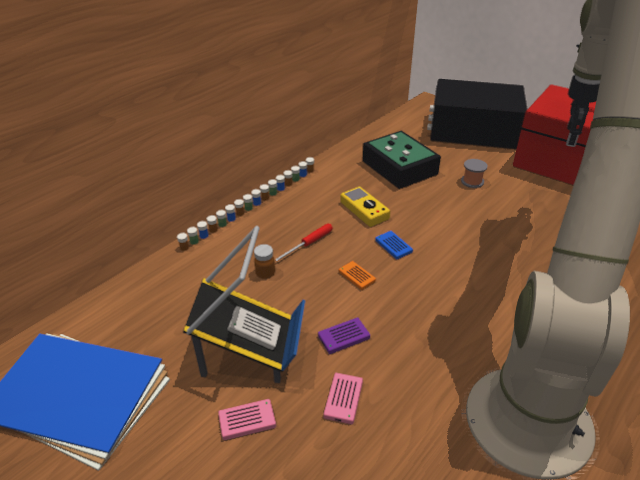

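View pics/top0.png

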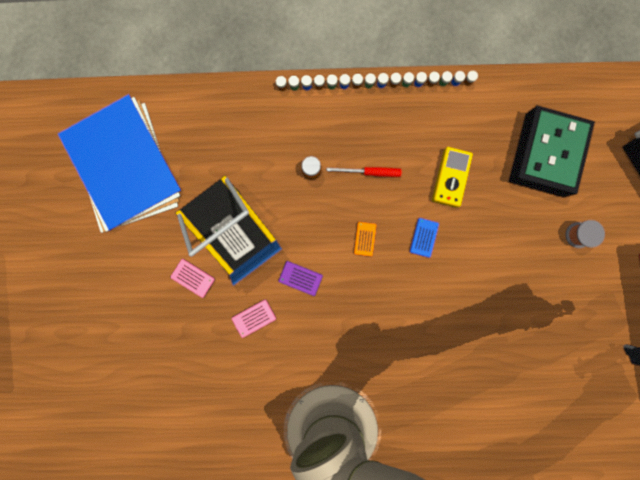

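The side view shows the rack at about (245,330) with the silver drive at (255,327). The blue drive is at (394,245) and orange at (357,274). In the top view they are at (235,238), (425,238) and (366,239).
Possible mix-ups:
- **Grey:** only the aluminium slab on the shelf fits. The pink slabs at top (192,278) and (254,318) and the purple one at (301,278) are decoys.
- **Blue:** the folder at (120,160) and the backstop at (255,265) are not drives.
- **Orange:** the only other candidate is the red screwdriver handle at (382,172).

I'll check these choices in one close crop.

Run:
```python
import cv2,numpy as np
s=cv2.imread("pics/side0.png");t=cv2.imread("pics/top0.png")
a=cv2.resize(s[220:390,180:313],None,fx=3,fy=3,interpolation=cv2.INTER_CUBIC)
b=cv2.resize(t[170:290,170:290],None,fx=3.3,fy=3.3,interpolation=cv2.INTER_CUBIC)
c=np.zeros((600,800,3),np.uint8); c[:a.shape[0],:a.shape[1]]=a; c[:b.shape[0],400:400+b.shape[1]]=b
d=t[205:270,345:450]; d=cv2.resize(d,None,fx=2,fy=2,interpolation=cv2.INTER_CUBIC); c[420:420+d.shape[0],400:400+d.shape[1]]=d
cv2.imwrite("pics/crop0.png",c)
```

```text
(no output)
```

View pics/crop0.png

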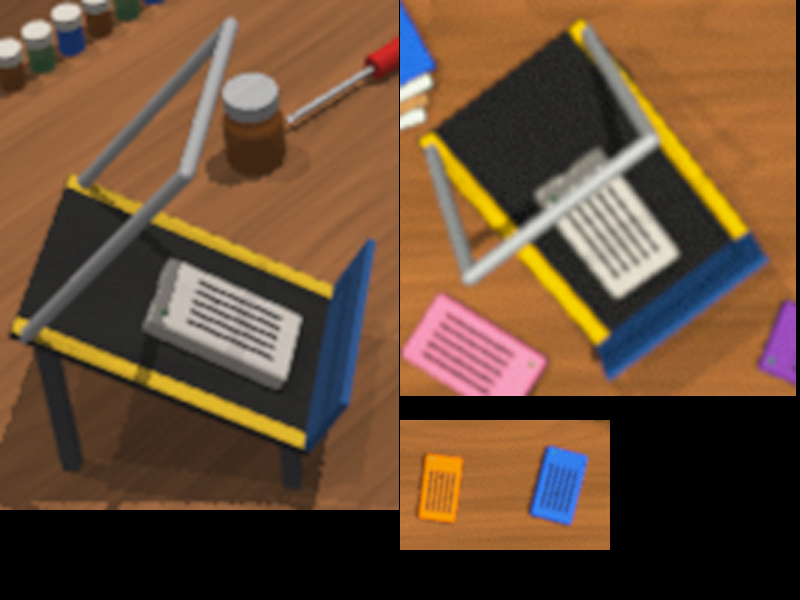

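The crop confirms the choices: silver drive on the shelf, plus the plain orange and blue drives on the bench. I read the rack corners off it and will fit the pose from them.

```bash
cat > h.py <<'E'
import cv2,numpy as np
from scipy.spatial.transform import Rotation as Ro
from scipy.optimize import least_squares
from station import r,viewer
M={n:viewer.camera_model(n) for n in("side","top")}
def proj(n,P):
    m=M[n]; return cv2.projectPoints(np.asarray(P,float).reshape(-1,1,3),np.array(m["rvec"],float),np.array(m["tvec"],float),np.array(m["mtx"]),np.array(m["dist_coeffs"]))[0][:,0]
def plane(n,px,p0,nrm):
    m=M[n]; R=cv2.Rodrigues(np.array(m["rvec"],float))[0]
    u=cv2.undistortPoints(np.asarray(px,float).reshape(-1,1,2),np.array(m["mtx"]),np.array(m["dist_coeffs"]))[:,0]
    d=np.c_[u,np.ones(len(u))]@R; c=-R.T@np.ravel(m["tvec"])
    return c+d*(((p0-c)@nrm)/(d@nrm))[:,None]
def rackR(yaw): return Ro.from_euler('z',yaw).as_matrix()@Ro.from_euler('y',-28,degrees=True).as_matrix()
def mask(n,img,lo,hi,roi):
    x0,y0,x1,y1=roi; k=np.zeros(img.shape[:2],np.uint8)
    k[y0:y1,x0:x1]=cv2.inRange(cv2.cvtColor(img,cv2.COLOR_BGR2HSV),lo,hi)[y0:y1,x0:x1]
    k=cv2.morphologyEx(k,cv2.MORPH_CLOSE,np.ones((7,7)))
    c=max(cv2.findContours(k,0,1)[0],key=cv2.contourArea)[:,0]; return cv2.convexHull(c)[:,0]
def rect(P2):  # centre, size, angle of long axis, in mm
    (cx,cy),(w,h),a=cv2.minAreaRect((P2*1000).astype(np.float32))
    if w<h: w,h,a=h,w,a+90
    return np.array([cx,cy])/1000,(w,h),(np.radians(a)+np.pi/2)%np.pi-np.pi/2
def go(R,p):   # numbers for the move call
    o=r.get_obs(); T=o["tool_rot"]
    best=min((R,R@np.diag([-1,-1,1.])),key=lambda Q:np.linalg.norm(Ro.from_matrix(T.T@Q).as_rotvec()))
    print("shift",np.round(T.T@(p-o["position"])/.5,3),"turn",np.round(Ro.from_matrix(T.T@best).as_rotvec()/(np.pi/2),3))
def down(a):   # tool down, closing line square to long axis a
    return np.c_[[np.cos(a),np.sin(a),0],[np.sin(a),-np.cos(a),0],[0,0,-1]]
E
python3 - <<'E'
from h import *
import json
L=[[.21,.075,0],[.21,-.075,0],[0,.075,0],[0,-.075,0],[.165,-.071,.19],[.165,.071,.19]]
px={"top":[(177.3,211.8),(225.2,176.1),(231.5,274),(276.7,240.3),(246.4,212.4),(190.6,253.3)],
"side":[(184,329.3),(203.3,280),(282,368.7),(290.7,316.7),(257,227.3),(242.7,277.3)]}
f=lambda v:np.concatenate([(proj(n,np.array(L)@rackR(v[3]).T+v[:3])-px[n]).ravel() for n in px])
s=least_squares(f,[.5,.2,.05,.6],loss='soft_l1'); print("rack",s.x.round(4),f(s.x).reshape(2,-1,2).round(1).tolist())
X=s.x.copy(); json.dump(X.tolist(),open("rack.json","w"))
t=cv2.imread("pics/top0.png"); sd=cv2.imread("pics/side0.png"); z=np.array([0,0,1.])
R=rackR(X[3]);o=X[:3]
for nm,lo,hi,roi in(("blue",(100,120,80),(125,255,255),{"top":(400,210,450,270),"side":(365,225,420,262)}),("orange",(8,180,150),(18,255,255),{"top":(345,215,385,265),"side":(330,255,385,295)})):
  for n,im in(("top",t),("side",sd)):
    P=plane(n,mask(n,im,lo,hi,roi[n]),np.array([0,0,.014]),z); print(nm,n,rect(P[:,:2]))
for n,im,roi in(("side",sd,(225,300,285,352)),("top",t,(205,210,265,265))):
    h=mask(n,im,(0,0,150),(179,60,255),roi); P=(plane(n,h,o+R[:,2]*.016,R[:,2])-o)@R; print("grey",n,rect(P[:,:2]),P.min(0),P.max(0))
E
```

```text
rack [0.4652 0.1918 0.0492 0.6214] [[[-1.7, 1.3], [0.4, -0.8], [-1.7, -0.1], [-0.7, -1.5], [0.4, -0.3], [1.3, 0.4]], [[0.2, 0.8], [0.6, -2.8], [-0.7, 0.4], [0.5, -2.2], [0.2, 0.5], [-0.1, 0.3]]]
blue top (array([ 0.50339429, -0.25987561]), (94.26814270019531, 55.73164367675781), np.float64(-0.2935992622694039))
blue side (array([ 0.49994379, -0.25461841]), (100.70956420898438, 60.71434020996094), np.float64(-0.2917342505580214))
orange top (array([ 0.50218643, -0.1017516 ]), (130.8461151123047, 104.09890747070312), np.float64(-0.03218283703500813))
orange side (array([ 0.50385248, -0.10097823]), (88.94357299804688, 50.0777473449707), np.float64(-0.16103549216269286))
grey side (array([0.07413003, 0.00902363]), (93.19361877441406, 58.15255355834961), np.float64(-0.03696254540142796)) [ 0.02680317 -0.02144019  0.016     ] [0.12087643 0.03942073 0.016     ]
grey top (array([0.07634129, 0.0092795 ]), (130.22482299804688, 104.82379913330078), np.float64(1.4102320809870927)) [ 0.02576697 -0.06243425  0.016     ] [0.13104556 0.0702066  0.016     ]
```

```bash
cat >> h.py <<'E'
import json
try: X=np.array(json.load(open("rack.json"))); RR=rackR(X[3]); RO=X[:3]
except Exception: pass
TR=RR@np.diag([1.,-1,-1])
def rk(p): return RO+RR@np.array(p)
def st():
    o=r.get_obs(); print("t",round(o["t"],2),"rack xyz mm",((o["position"]-RO)@RR*1000).round(1),"world",(o["position"]*1000).round(1),"F rack",(o["contact_force"]@RR).round(1),"w",round(o["gripper_width"]*1000,1),"ff",round(float(o["finger_force"]),1),"err",np.round(np.degrees(Ro.from_matrix(o["tool_rot"].T@TR).as_rotvec()),1),"q",o["q"].round(2))
E
python3 - <<'E'
from h import *
print(rk([.065,.009,.16]))
go(TR,np.array([.45,-.25,.33])); go(TR,rk([.065,.009,.16])); st()
E
```

```text
[0.44554099 0.18875181 0.22102374]
shift [ 0.666 -0.664 -0.198] turn [ 0.04   0.309 -0.163]
shift [ 0.967 -1.488  0.021] turn [ 0.04   0.309 -0.163]
t 0.1 rack xyz mm [-512.3 -585.2  477.7] world [ 255.8 -677.9  230.5] F rack [ 0.3 -1.   0.5] w 85.2 ff 0.0 err [  3.6  27.8 -14.6] q [ 1.13  0.6  -0.    1.6   0.    0.94 -0.08]
```

arm_command([
  [[0.666,-0.664,-0.198],[0,0,-0.163],0],
  [[0.666,-0.664,-0.198],[0,0,-0.163],0],
  [[0.666,-0.664,-0.198],[0,0,-0.163],0],
  [[0.666,-0.664,-0.198],[0,0,-0.163],0],
  [[0.666,-0.664,-0.198],[0,0,-0.163],0],
  [[0.666,-0.664,-0.198],[0,0,-0.163],0],
  [[0.666,-0.664,-0.198],[0,0,-0.163],0],
  [[0.666,-0.664,-0.198],[0,0,-0.163],0],
  [[0.666,-0.664,-0.198],[0,0,-0.163],0],
  [[0.666,-0.664,-0.198],[0,0,-0.163],0],
])

```text
t: 0.93
position: [0.4247, -0.3051, 0.3174]
tool_rot: [[0.816, 0.578, -0.0], [0.578, -0.816, -0.0], [-0.0, -0.0, -1.0]]
contact_force: [0.7, -0.4, -0.6]
gripper_width: 0.0855
finger_force: 0.0
```

Run:
```python
from h import *
st(); go(TR,rk([.065,.009,.16])); go(TR,rk([.065,.009,.22]))
```

```text
t 0.93 rack xyz mm [-158.6 -380.4  388. ] world [ 424.7 -305.1  317.4] F rack [ 0.1 -0.7 -0.7] w 85.5 ff 0.0 err [ 0.1 28.  -0.3] q [ 0.64  0.26 -0.16  1.95  0.05  0.93 -0.5 ]
shift [ 0.605 -0.782  0.193] turn [ 0.001  0.311 -0.003]
shift [ 0.549 -0.781  0.087] turn [ 0.001  0.311 -0.003]
```

arm_command([
  [[0.549,-0.781,0.087],[0,0.311,0],0],
  [[0.549,-0.781,0.087],[0,0.311,0],0],
  [[0.549,-0.781,0.087],[0,0.311,0],0],
  [[0.549,-0.781,0.087],[0,0.311,0],0],
  [[0.549,-0.781,0.087],[0,0.311,0],0],
  [[0.549,-0.781,0.087],[0,0.311,0],0],
  [[0.605,-0.782,0.193],[0,0.311,0],0],
  [[0.605,-0.782,0.193],[0,0.311,0],0],
  [[0.605,-0.782,0.193],[0,0.311,0],0],
  [[0.605,-0.782,0.193],[0,0.311,0],0],
])

```text
t: 1.77
position: [0.4361, 0.0837, 0.2507]
tool_rot: [[0.72, 0.578, 0.383], [0.51, -0.816, 0.271], [0.469, 0.0, -0.883]]
contact_force: [1.5, -1.0, 0.5]
gripper_width: 0.0854
finger_force: 0.0
```

Run:
```python
from h import *
st(); go(TR,rk([.065,.009,.1])); go(TR,rk([.065,.009,.012]))
```

```text
t 1.77 rack xyz mm [ 18.2 -71.  218.5] world [436.1  83.7 250.7] F rack [ 0.9 -1.7  0.1] w 85.4 ff 0.0 err [ 0.1  0.  -0.3] q [ 0.36  0.18 -0.6   2.46 -0.82  0.12 -0.37]
shift [ 0.093 -0.161  0.237] turn [ 0.002  0.    -0.003]
shift [ 0.093 -0.161  0.413] turn [ 0.002  0.    -0.003]
```

arm_command([
  [[0.093,-0.161,0.237],[0,0,0],0],
  [[0.093,-0.161,0.237],[0,0,0],0],
  [[0.093,-0.161,0.237],[0,0,0],0],
  [[0.093,-0.161,0.237],[0,0,0],0],
  [[0.093,-0.161,0.237],[0,0,0],0],
  [[0.093,-0.161,0.237],[0,0,0],0],
])

```text
t: 2.27
position: [0.4774, 0.1846, 0.2242]
tool_rot: [[0.736, 0.582, 0.346], [0.521, -0.813, 0.26], [0.433, -0.011, -0.902]]
contact_force: [0.8, -0.1, 0.3]
gripper_width: 0.0858
finger_force: 0.0
```

Run:
```python
from h import *
st(); go(TR,rk([.065,.009,.02]))
a=viewer.capture("side"); b=viewer.capture("top")
c=np.hstack([cv2.resize(a[220:400,180:320],(467,600)),cv2.resize(b[150:300,170:250+0],(320,600))])
cv2.imwrite("pics/c1.png",c)
```

```text
t 2.27 rack xyz mm [ 87.2 -13.  151.8] world [477.4 184.6 224.2] F rack [ 0.7 -0.5 -0. ] w 85.8 ff 0.0 err [-0.5  2.4 -0.3] q [-0.4   0.26 -0.02  2.39 -1.05  0.11 -0.35]
shift [-0.034 -0.041  0.266] turn [-0.006  0.026 -0.003]
```

View pics/c1.png

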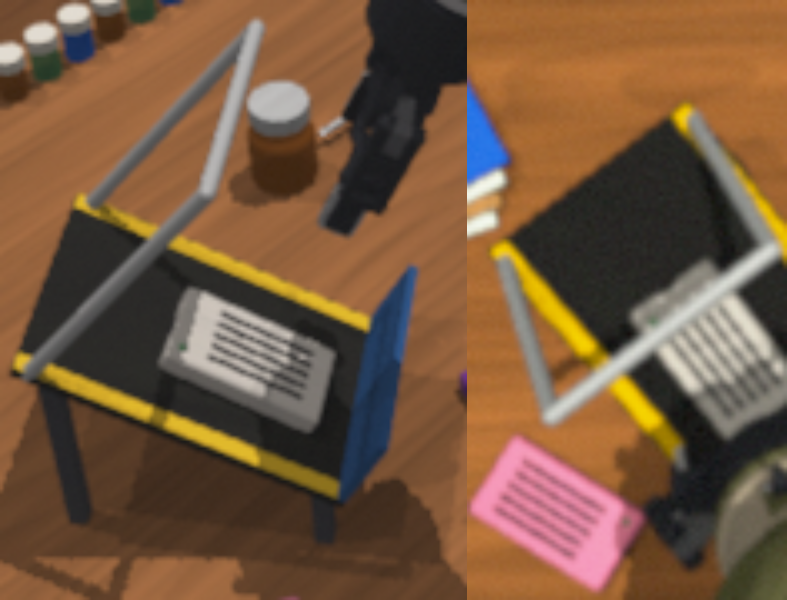

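The side crop shows the gripper at about (350,210) above the shelf's low end, with the grey drive untouched. Joint 5 is at its limit and joint 6 is near its own, so I'll identify the kinematics to plan around that.

```bash
cat > k.py <<'E'
from h import *
import itertools
def fk(q,L,s):
    y=lambda a:Ro.from_euler('y',a).as_matrix(); z=lambda a:Ro.from_euler('z',a).as_matrix()
    e=np.array([0,0,1.]); A=z(s[0]*q[0])@y(q[1])@z(s[1]*q[2]); B=A@y(q[3])@z(s[2]*q[4]); C=B@y(q[5])@z(s[3]*q[6])@z(np.pi/2*s[4])
    return C, np.c_[e,A@e,B@e,C@e]@L
LO=np.array([-2.57,-.35,-1.29,.11,-1.05,.11,-2.63]);HI=np.array([2.57,1.97,1.29,2.56,4.19,1.86,2.63])
def ik(R,p,L,s,q0):
    f=lambda q:np.r_[(lambda C,P:np.r_[(P-p)*10,Ro.from_matrix(C.T@R).as_rotvec()])(*fk(q,L,s)),1e-3*(q-q0)]
    o=least_squares(f,np.clip(q0,LO+.01,HI-.01),bounds=(LO,HI)); C,P=fk(o.x,L,s); return o.x,np.linalg.norm(P-p)*1000,np.degrees(np.linalg.norm(Ro.from_matrix(C.T@R).as_rotvec()))
E
python3 - <<'E'
from k import *
D=[([1.13327,.60007,-.00254,1.60006,.0018,.9429,-.0798],[.2558,-.6779,.2305],[[.9356,.3531,0],[.3531,-.9356,.0013],[0,0,-1]]),
([.64,.26,-.16,1.95,.05,.93,-.5],[.4247,-.3051,.3174],[[.816,.578,0],[.578,-.816,0],[0,0,-1]]),
([.36,.18,-.6,2.46,-.82,.12,-.37],[.4361,.0837,.2507],[[.72,.578,.383],[.51,-.816,.271],[.469,0,-.883]]),
([-.4,.26,-.02,2.39,-1.05,.11,-.35],[.4774,.1846,.2242],[[.736,.582,.346],[.521,-.813,.26],[.433,-.011,-.902]])]
best=[]
for s in itertools.product([1,-1],repeat=5):
    e=sum(Ro.from_matrix(fk(np.array(q),np.ones(4),s)[0].T@np.array(R)).magnitude()**2 for q,p,R in D)
    A=np.vstack([np.column_stack([fk(np.array(q),v,s)[1] for v in np.eye(4)]) for q,p,R in D]); b=np.ravel([p for q,p,R in D])
    L,res,_,_=np.linalg.lstsq(A,b,rcond=None); best.append((e,s,L.round(4).tolist(),np.abs(A@L-b).max()))
best.sort(key=lambda v:v[0]); print(best[:2])
L=np.array(best[0][2]);s=best[0][1]; json.dump([L.tolist(),list(s)],open("kin.json","w"))
qc=r.get_obs()["q"]
for nm,p in(("grey",[.065,.009,.015]),("greyhi",[.065,.009,.1]),("home",[.038,.009,.005]),("home hi",[.04,.005,.08]),("hi2",[.04,.005,.15])):
  for fl in(TR,TR@np.diag([-1.,-1,1])):
    out=[ik(fl,rk(p),L,s,np.array([a,.6,c,1.9,q5,.4,q7])) for q5 in(0,3.1) for a in(-.4,) for c in (-.6,0,.6) for q7 in(-2,-.4,1.5)]
    for o in sorted(out,key=lambda o:o[1]+o[2])[:3]: print(nm,o[0].round(2),round(o[1],1),round(o[2],2))
E
```

```text
[(0.00010613034991613582, (-1, -1, -1, -1, 1), [0.1285, 0.7295, 0.4072, 0.2725], np.float64(0.0589628574741724)), (1.4514739537205608, (-1, 1, -1, 1, 1), [-0.7885, 1.2442, 0.147, 0.013], np.float64(0.23501357746905005))]
grey [-0.32  0.58 -0.08  2.5   3.31  0.41  1.64] 0.0 0.0
grey [-0.26  0.58 -0.19  2.5   3.15  0.41  1.79] 0.0 0.0
grey [-0.39  0.58  0.04  2.5   3.49  0.43  1.48] 0.0 0.0
grey [-0.38  0.58  0.01  2.5   3.44  0.42 -1.63] 0.0 0.0
grey [-0.09  0.62 -0.5   2.5   2.68  0.45 -0.92] 0.0 0.0
grey [-0.45  0.58  0.14  2.5   3.62  0.45 -1.79] 0.0 0.0
greyhi [-0.19  0.4  -0.24  2.48  3.21  0.21  1.73] 0.0 0.0
greyhi [-0.23  0.4  -0.18  2.48  3.34  0.21  1.61] 0.0 0.0
greyhi [-0.61  0.42  0.42  2.48  4.19  0.39  0.84] 0.0 0.0
greyhi [-0.04  0.43 -0.48  2.48  2.66  0.24 -0.89] 0.0 0.0
greyhi [-0.27  0.4  -0.11  2.48  3.5   0.22 -1.68] 0.0 0.0
greyhi [-0.23  0.4  -0.17  2.48  3.37  0.22 -1.56] 0.0 0.0
home [ 0.13  0.81 -1.02  2.56  2.18  0.78  2.63] 0.3 0.43
home [-0.5   0.64  0.26  2.56  3.68  0.58  1.33] 0.3 0.43
home [-0.57  0.65  0.4   2.56  3.83  0.63  1.21] 0.3 0.43
home [ 0.
[... 160 characters left out ...]
0.43
home hi [-0.19  0.46 -0.23  2.55  3.19  0.34  1.77] 0.0 0.0
home hi [-0.25  0.46 -0.12  2.55  3.35  0.35  1.63] 0.0 0.0
home hi [-0.32  0.46 -0.    2.55  3.54  0.36  1.46] 0.0 0.0
home hi [-0.3   0.46 -0.03  2.55  3.49  0.36 -1.64] 0.0 0.0
home hi [-0.02  0.5  -0.53  2.55  2.71  0.37 -0.93] 0.0 0.0
home hi [-0.24  0.46 -0.14  2.55  3.33  0.34 -1.49] 0.0 0.0
hi2 [-0.06  0.31 -0.34  2.52  3.27  0.14  1.7 ] 0.0 0.0
hi2 [-0.09  0.31 -0.3   2.52  3.38  0.14  1.59] 0.0 0.0
hi2 [-0.39  0.3   0.14  2.52  4.14  0.24  0.89] 0.0 0.0
hi2 [-0.1   0.3  -0.28  2.52  3.44  0.15 -1.6 ] 0.0 0.0
hi2 [ 0.07  0.33 -0.54  2.52  2.69  0.15 -0.9 ] 0.0 0.0
hi2 [-0.14  0.3  -0.23  2.52  3.55  0.15 -1.71] 0.0 0.0
```

```bash
python3 - <<'E'
import re
t=open("k.py").read()
t=t.replace("return C, np.c_[e,A@e,B@e,C@e]@L","x=np.array([1.,0,0]); W=B@y(q[5]); return C, np.c_[e,A@e,B@e,C@e,A@x,A@y(q[3])@x,W@x]@L")
t+='''
DD=[([1.13327,.60007,-.00254,1.60006,.0018,.9429,-.0798],[.2558,-.6779,.2305]),([.64,.26,-.16,1.95,.05,.93,-.5],[.4247,-.3051,.3174]),([.36,.18,-.6,2.46,-.82,.12,-.37],[.4361,.0837,.2507])]
S=(-1,-1,-1,-1,1)
def fit(D,prior=np.array([.3,.4,.4,.25,0,0,0]),w=.02):
    A=np.vstack([np.column_stack([fk(np.array(q),v,S)[1] for v in np.eye(7)]) for q,p in D]); b=np.ravel([p for q,p in D])
    L=np.linalg.lstsq(np.vstack([A,w*np.eye(7)]),np.r_[b,w*prior],rcond=None)[0]; return L,np.abs(A@L-b).max(),np.linalg.svd(A)[1]
'''
open("k.py","w").write(t)
E
python3 - <<'E'
from k import *
o=r.get_obs(); DD.append((o["q"].tolist(),o["position"].tolist()))
for w in(.001,.02,.1):
  L,e,sv=fit(DD,w=w); print(L.round(4),e,sv.round(3))
L,e,sv=fit(DD,w=.02)
for nm,p in(("grey",[.065,.009,.015]),("greyhi",[.065,.009,.1]),("home",[.038,.009,.005]),("home hi",[.04,.005,.08])):
  for fl in(TR,TR@np.diag([-1.,-1,1])):
    out=[ik(fl,rk(p),L,S,np.array([-.4,.6,c,1.9,q5,.4,q7])) for q5 in(0,3.1) for c in (-.6,0,.6) for q7 in(-2,-.4,1.5)]
    for o in sorted(out,key=lambda o:o[1]+o[2])[:3]: print(nm,o[0].round(2),round(o[1],1),round(o[2],2))
E
```

```text
[ 0.0078  0.69    0.3284  0.2371 -0.0222 -0.0877 -0.0392] 0.05314011643902594 [3.928 3.269 1.135 0.58  0.46  0.204 0.084]
[ 0.0201  0.6874  0.3325  0.2426 -0.0237 -0.0841 -0.0404] 0.05305813713287544 [3.928 3.269 1.135 0.58  0.46  0.204 0.084]
[ 0.1533  0.6428  0.3738  0.2843 -0.0278 -0.0477 -0.0514] 0.05071844627340594 [3.928 3.269 1.135 0.58  0.46  0.204 0.084]
grey [-0.33  0.51 -0.12  2.4   3.3   0.25  1.62] 0.0 0.0
grey [-0.28  0.52 -0.18  2.4   3.18  0.25  1.74] 0.0 0.0
grey [-0.38  0.51 -0.05  2.4   3.43  0.26  1.48] 0.0 0.0
grey [-0.38  0.51 -0.04  2.4   3.45  0.26 -1.68] 0.0 0.0
grey [-0.1   0.55 -0.44  2.41  2.65  0.29 -0.88] 0.0 0.0
grey [-0.34  0.51 -0.1   2.4   3.32  0.25 -1.55] 0.0 0.0
greyhi [-0.5   0.36  0.11  2.4   4.09  0.17  0.8 ] 0.0 0.0
greyhi [-0.56  0.36  0.2   2.41  4.19  0.2   0.72] 0.0 0.0
greyhi [ 0.03  0.4  -0.52  2.39  2.31  0.13  2.63] 0.0 0.0
greyhi [ 0.16  0.44 -0.74  2.42  2.03  0.24 -0.25] 0.0 0.0
greyhi [ 0.33  0.54 -1.13  2.44  1.75  0.49 -0.06] 0.0 0.0
greyhi [ 0.1   0.42 -0.64  2.41  2.14  0.19 -0.35] 0.0 0.0
home [-0.33  0.54 -0.09  2.48  3.3   0.35  1.63] 0.0 0.0
home [-0.27  0.54 -0.19  2.48  3.16  0.35  1.77] 0.0 0.0
home [-0.41  0.53  0.02  2.48  3.47  0.37  1.47] 0.0 0.0
home [-0.39  0.53 -0.    2.48  3.44  0.37 -1.64] 0.0 0.0
home [-0.07  0.57 -0.49  2.49  2.69  0.39 -0.92] 0.0 0.0
home [-0.47  0.54  0.12  2.49  3.6   0.4  -1.81] 0.0 0.0
home hi [-0.21  0.4  -0.23  2.44  3.22  0.17  1.71] 0.0 0.0
home hi [-0.25  0.4  -0.18  2.44  3.33  0.17  1.6 ] 0.0 0.0
home hi [-0.66  0.41  0.41  2.48  4.14  0.36  0.83] 0.0 0.0
home hi [-0.02  0.43 -0.47  2.45  2.68  0.2  -0.88] 0.0 0.0
home hi [-0.3   0.4  -0.11  2.44  3.49  0.18 -1.7 ] 0.0 0.0
home hi [-0.26  0.4  -0.17  2.44  3.37  0.17 -1.58] 0.0 0.0
```

```bash
sed -i 's/A@x,A@y(q\[3\])@x,W@x\]@L/A@x,A@y(q[3])@x,W@x,A[:,1],B[:,1]]@L/; s/np.eye(7)/np.eye(9)/g; s/prior=np.array(\[.3,.4,.4,.25,0,0,0\])/prior=np.array([.3,.4,.4,.25,0,0,0,0,0])/' k.py
python3 - <<'E'
from k import *
o=r.get_obs(); DD.append((o["q"].tolist(),o["position"].tolist()))
for w in(.001,.005,.02):
  L,e,sv=fit(DD,w=w); print(L.round(4),e,sv.round(3))
L,e,sv=fit(DD,w=.005)
for nm,p in(("grey",[.065,.009,.015]),("greyhi",[.065,.009,.1]),("home",[.038,.009,.005]),("home hi",[.04,.005,.08])):
  for fl in(TR,TR@np.diag([-1.,-1,1])):
    out=[ik(fl,rk(p),L,S,np.array([-.4,.6,c,1.9,q5,.4,q7])) for q5 in(0,3.1) for c in (-.6,0,.6) for q7 in(-2,-.4,1.5)]
    for o in sorted(out,key=lambda o:o[1]+o[2])[:3]: print(nm,o[0].round(2),round(o[1],1),round(o[2],2))
E
```

```text
[ 0.2612  0.6557  0.513   0.2348  0.0102  0.0371  0.0486 -0.1196  0.0621] 0.004856620084296132 [3.943 3.326 2.745 0.899 0.888 0.444 0.219 0.085 0.061]
[ 0.2613  0.6557  0.5126  0.2352  0.0102  0.037   0.0484 -0.1193  0.0618] 0.004841932477195748 [3.943 3.326 2.745 0.899 0.888 0.444 0.219 0.085 0.061]
[ 0.2634  0.6553  0.5079  0.2416  0.0096  0.0352  0.0451 -0.1147  0.0572] 0.004626668403132583 [3.943 3.326 2.745 0.899 0.888 0.444 0.219 0.085 0.061]
grey [-0.89  0.65  0.11  2.5   3.09  0.48  1.43] 0.0 0.0
grey [-0.83  0.61  0.01  2.48  2.93  0.44  1.58] 0.0 0.0
grey [-0.77  0.59 -0.08  2.47  2.79  0.42  1.72] 0.0 0.0
grey [-0.94  0.69  0.2   2.51  3.22  0.53 -1.84] 0.0 0.0
grey [-0.6   0.54 -0.3   2.41  2.42  0.37 -1.02] 0.0 0.0
grey [-0.88  0.64  0.09  2.5   3.06  0.48 -1.69] 0.0 0.0
greyhi [-0.97  0.44  0.18  2.56  3.09  0.33  1.43] 0.0 0.0
greyhi [-0.93  0.41  0.11  2.54  2.94  0.3   1.56] 0.0 0.0
greyhi [-0.9   0.4   0.06  2.53  2.82  0.28  1.67] 0.0 0.0
greyhi [-0.8   0.36 -0.08  2.48  2.43  0.22 -1.09] 0.0 0.0
greyhi [-0.97  0.44  0.18  2.56  3.09  0.33 -1.72] 0.0 0.0
greyhi [-0.22  0.34 -0.62  2.31  1.35  0.26  0.16] 0.0 0.0
home [-0.88  0.71  0.08  2.54  3.07  0.59  1.44] 0.0 0.0
home [-0.8   0.67 -0.04  2.52  2.91  0.54  1.6 ] 0.0 0.0
home [-0.73  0.63 -0.15  2.51  2.76  0.51  1.75] 0.0 0.0
home [-0.94  0.75  0.18  2.55  3.18  0.63 -1.82] 0.0 0.0
home [-0.46  0.58 -0.48  2.44  2.31  0.47 -0.89] 0.0 0.0
home [-0.55  0.59 -0.37  2.46  2.45  0.47 -1.05] 0.0 0.0
home hi [-0.79  0.45 -0.08  2.56  2.74  0.38  1.75] 0.0 0.0
home hi [-0.36  0.39 -0.56  2.43  1.93  0.32  2.63] 0.0 0.0
home hi [-0.79  0.45 -0.08  2.56  2.74  0.38  1.75] 0.0 0.0
home hi [-0.7   0.43 -0.2   2.53  2.54  0.35 -1.19] 0.0 0.0
home hi [-0.57  0.4  -0.35  2.49  2.26  0.32 -0.89] 0.0 0.0
home hi [-0.79  0.45 -0.08  2.56  2.74  0.38 -1.39] 0.0 0.0
```

```bash
cat >> k.py <<'E'
LF=fit(DD+[([-.4,.26,-.02,2.39,-1.05,.11,-.35],[.4774,.1846,.2242])],w=.005)[0]
def path(qT,n,every=1,show=True):  # joint-space line from here to qT, as rows for the move call
    o=r.get_obs(); q0=o["q"]; C0,P0=fk(q0,LF,S); pr=None
    for i in range(1,n+1):
        q=q0+(qT-q0)*i/n; C,P=fk(q,LF,S); sh=o["tool_rot"].T@(P-P0)/.5; tu=Ro.from_matrix(o["tool_rot"].T@C).as_rotvec()/(np.pi/2)
        if i%every==0: print(i,sh.round(3).tolist(),tu.round(3).tolist(),"rack",((P-P0+o["position"]-RO)@RR*1000).round(0).tolist(),"w",(P-P0+o["position"]).round(2).tolist())
E
python3 - <<'E'
from h import *
D=np.array(RR@Ro.from_euler('y',28,degrees=True).as_matrix()@np.diag([1.,-1,-1]))
go(D,np.array([.44,-.12,.33]))
E
```

```text
shift [-0.29   0.454 -0.38 ] turn [-0.009 -0.285  0.005]
```

arm_command([
  [[-0.1,0.1,-0.1],[0,0,0],0],
  [[-0.29,0.454,-0.38],[0,-0.285,0],0],
  [[-0.29,0.454,-0.38],[0,-0.285,0],0],
  [[-0.29,0.454,-0.38],[0,-0.285,0],0],
  [[-0.29,0.454,-0.38],[0,-0.285,0],0],
  [[-0.29,0.454,-0.38],[0,-0.285,0],0],
  [[-0.29,0.454,-0.38],[0,-0.285,0],0],
  [[-0.29,0.454,-0.38],[0,-0.285,0],0],
  [[-0.29,0.454,-0.38],[0,-0.285,0],0],
  [[-0.29,0.454,-0.38],[0,-0.285,0],0],
])

```text
t: 3.2
position: [0.4359, -0.1301, 0.3316]
tool_rot: [[0.815, 0.58, -0.005], [0.58, -0.815, 0.009], [0.001, -0.01, -1.0]]
contact_force: [0.1, 0.1, 0.9]
gripper_width: 0.0851
finger_force: 0.0
```

Run:
```python
from k import *
st(); o=r.get_obs(); 
for p in([.06,.009,.13],[.065,.009,.015]):
  for fl in(TR,TR@np.diag([-1.,-1,1])):
    best={}
    for q5 in(.8,1.4,2):
      for q3 in(-.6,-.2):
        for q7 in (-1,0,1):
          s=ik(fl,rk(p),LF,S,np.array([-.2,.4,q3,2.3,q5,.3,q7]))
          if s[1]+s[2]<.5: best[tuple(s[0].round(1))]=s[0]
    for b in sorted(best.values(),key=lambda b:np.abs(b-o["q"]).max())[:3]: print(p,b.round(2))
```

```text
t 3.2 rack xyz mm [ -53.9 -244.6  348.5] world [ 435.9 -130.1  331.6] F rack [ 0.5 -0.   0.7] w 85.1 ff 0.0 err [-0.5 28.  -0.3] q [-0.43  0.18  0.72  2.09 -0.15  0.94 -0.58]
[0.06, 0.009, 0.13] [-0.36  0.28 -0.27  2.29  0.65  0.11 -2.19]
[0.06, 0.009, 0.13] [-0.36  0.28 -0.3   2.29  0.71  0.12 -2.26]
[0.06, 0.009, 0.13] [-0.87  0.29  0.01  2.49  2.41  0.16  2.09]
[0.06, 0.009, 0.13] [-0.3   0.27 -0.41  2.3   0.92  0.16  0.65]
[0.06, 0.009, 0.13] [-0.21  0.28 -0.54  2.31  1.04  0.2   0.51]
[0.06, 0.009, 0.13] [-0.15  0.28 -0.62  2.31  1.09  0.23  0.46]
[0.065, 0.009, 0.015] [-0.59  0.55 -0.29  2.42  2.45  0.37  2.11]
[0.065, 0.009, 0.015] [-0.65  0.56 -0.22  2.43  2.57  0.38  1.97]
[0.065, 0.009, 0.015] [-0.55  0.54 -0.34  2.4   2.37  0.37  2.19]
[0.065, 0.009, 0.015] [ 0.08  0.64 -1.06  2.29  1.68  0.6  -0.07]
[0.065, 0.009, 0.015] [ 0.05  0.62 -1.02  2.29  1.7   0.57 -0.11]
[0.065, 0.009, 0.015] [-0.    0.6  -0.95  2.3   1.73  0.54 -0.15]
```

Run:
```python
from k import *
path(np.array([-.21,.28,-.54,2.31,1.04,.2,.51]),20,2)
```

```text
2 [0.029, -0.016, 0.051] [-0.044, -0.036, -0.181] rack [-53.0, -237.0, 319.0] w [0.44, -0.12, 0.31]
4 [0.064, -0.032, 0.096] [-0.085, -0.065, -0.368] rack [-48.0, -228.0, 291.0] w [0.45, -0.1, 0.28]
6 [0.105, -0.052, 0.136] [-0.124, -0.088, -0.559] rack [-39.0, -218.0, 264.0] w [0.46, -0.08, 0.26]
8 [0.153, -0.079, 0.173] [-0.162, -0.104, -0.755] rack [-27.0, -205.0, 236.0] w [0.48, -0.05, 0.25]
10 [0.206, -0.115, 0.207] [-0.2, -0.112, -0.953] rack [-11.0, -186.0, 209.0] w [0.49, -0.02, 0.23]
12 [0.262, -0.164, 0.237] [-0.241, -0.112, -1.153] rack [7.0, -162.0, 183.0] w [0.49, 0.01, 0.21]
14 [0.317, -0.226, 0.264] [-0.286, -0.102, -1.354] rack [25.0, -131.0, 158.0] w [0.5, 0.06, 0.2]
16 [0.368, -0.303, 0.288] [-0.339, -0.083, -1.555] rack [42.0, -92.0, 136.0] w [0.5, 0.1, 0.19]
18 [0.409, -0.394, 0.307] [-0.401, -0.051, -1.754] rack [56.0, -47.0, 118.0] w [0.49, 0.15, 0.18]
20 [0.438, -0.496, 0.322] [0.475, 0.004, 1.937] rack [66.0, 4.0, 105.0] w [0.47, 0.2, 0.17]
```

arm_command([
  [[0.029,-0.016,0.051],[-0.044,-0.036,-0.181],0],
  [[0.029,-0.016,0.051],[-0.044,-0.036,-0.181],0],
  [[0.064,-0.032,0.096],[-0.085,-0.065,-0.368],0],
  [[0.064,-0.032,0.096],[-0.085,-0.065,-0.368],0],
  [[0.064,-0.032,0.096],[-0.085,-0.065,-0.368],0],
  [[0.105,-0.052,0.136],[-0.124,-0.088,-0.559],0],
  [[0.105,-0.052,0.136],[-0.124,-0.088,-0.559],0],
  [[0.153,-0.079,0.173],[-0.162,-0.104,-0.755],0],
  [[0.153,-0.079,0.173],[-0.162,-0.104,-0.755],0],
  [[0.153,-0.079,0.173],[-0.162,-0.104,-0.755],0],
])

```text
t: 4.03
position: [0.4755, -0.0474, 0.2432]
tool_rot: [[-0.231, 0.959, 0.163], [0.941, 0.263, -0.215], [-0.249, 0.104, -0.963]]
contact_force: [-0.3, -0.6, -0.2]
gripper_width: 0.0856
finger_force: 0.0
```

Run:
```python
from k import *
st(); path(np.array([-.21,.28,-.54,2.31,1.04,.2,.51]),12,1)
```

```text
t 4.03 rack xyz mm [ -24.4 -200.4  232.7] world [475.5 -47.4 243.2] F rack [-0.6 -0.3  0.1] w 85.6 ff 0.0 err [-3.  33.4 70.9] q [-0.57  0.26  0.49  2.28  0.24  0.5  -0.06]
1 [0.026, 0.019, 0.01] [-0.02, -0.002, -0.1] rack [-16.0, -194.0, 220.0] w [0.48, -0.03, 0.24]
2 [0.054, 0.039, 0.018] [-0.041, -0.004, -0.199] rack [-6.0, -185.0, 208.0] w [0.49, -0.02, 0.23]
3 [0.084, 0.059, 0.025] [-0.065, -0.005, -0.298] rack [4.0, -176.0, 195.0] w [0.5, -0.0, 0.22]
4 [0.118, 0.079, 0.03] [-0.092, -0.006, -0.397] rack [15.0, -165.0, 183.0] w [0.5, 0.02, 0.22]
5 [0.155, 0.099, 0.032] [-0.121, -0.006, -0.495] rack [27.0, -152.0, 172.0] w [0.51, 0.03, 0.21]
6 [0.194, 0.118, 0.033] [-0.152, -0.007, -0.593] rack [39.0, -138.0, 161.0] w [0.51, 0.06, 0.21]
7 [0.236, 0.135, 0.03] [-0.186, -0.008, -0.69] rack [51.0, -122.0, 150.0] w [0.52, 0.08, 0.21]
8 [0.281, 0.151, 0.026] [-0.223, -0.01, -0.786] rack [64.0, -104.0, 141.0] w [0.52, 0.1, 0.2]
9 [0.328, 0.165, 0.018] [-0.263, -0.013, -0.881] rack [76.0, -84.0, 132.0] w [0.52, 0.13, 0.2]
10 [0.377, 0.176, 0.008] [-0.306, -0.018, -0.976] rack [88.0, -62.0, 125.0] w [0.52, 0.15, 0.2]
11 [0.428, 0.184, -0.005] [-0.352, -0.023, -1.068] rack [100.0, -39.0, 119.0] w [0.51, 0.18, 0.2]
12 [0.48, 0.189, -0.021] [-0.401, -0.031, -1.16] rack [111.0, -15.0, 115.0] w [0.51, 0.21, 0.2]
```

Run:
```python
from k import *
o=r.get_obs();T=o["tool_rot"];F=TR@np.diag([-1.,-1,1])
rv=Ro.from_matrix(T.T@F).as_rotvec()/(np.pi/2);print(rv.round(3))
for p,k in(([10,-140,200],.35),([40,-70,160],.7),([55,9,140],1)): print((T.T@(rk(np.array(p)/1000)-o["position"])/.5).round(3),(rv*k).round(3))
```

```text
[-0.402 -0.037 -1.156]
[ 0.148  0.041 -0.007] [-0.141 -0.013 -0.405]
[ 0.317  0.073 -0.004] [-0.282 -0.026 -0.809]
[ 0.481  0.058 -0.026] [-0.402 -0.037 -1.156]
```

arm_command([
  [[0.07,0.02,0.0],[-0.07,-0.006,-0.2],0],
  [[0.07,0.02,0.0],[-0.07,-0.006,-0.2],0],
  [[0.1,0.03,-0.005],[-0.11,-0.01,-0.3],0],
  [[0.148,0.041,-0.007],[-0.141,-0.013,-0.405],0],
  [[0.148,0.041,-0.007],[-0.141,-0.013,-0.405],0],
  [[0.2,0.05,-0.005],[-0.18,-0.016,-0.52],0],
  [[0.24,0.06,-0.005],[-0.21,-0.02,-0.61],0],
  [[0.28,0.065,-0.005],[-0.24,-0.022,-0.7],0],
  [[0.317,0.073,-0.004],[-0.282,-0.026,-0.809],0],
  [[0.317,0.073,-0.004],[-0.282,-0.026,-0.809],0],
])

```text
t: 4.87
position: [0.4757, 0.1018, 0.2123]
tool_rot: [[-0.879, 0.235, 0.415], [0.256, 0.967, -0.006], [-0.402, 0.101, -0.91]]
contact_force: [0.4, -0.7, 0.6]
gripper_width: 0.0851
finger_force: 0.0
```

Run:
```python
from k import *
F=TR@np.diag([-1.,-1,1])
st(); go(F,rk([.055,.009,.14])); go(F,rk([.065,.009,.06])); go(F,rk([.065,.009,.02]))
```

```text
t 4.87 rack xyz mm [ 37.9 -79.2 164.5] world [475.7 101.8 212.3] F rack [ 0.2 -0.8  0.5] w 85.1 ff 0.0 err [ -1.7  20.5 131.9] q [-0.68  0.26  0.29  2.46  1.2   0.11 -0.29]
shift [ 0.108  0.152 -0.001] turn [-0.185 -0.016 -0.518]
shift [0.108 0.209 0.15 ] turn [-0.185 -0.016 -0.518]
shift [0.116 0.23  0.227] turn [-0.185 -0.016 -0.518]
```

arm_command([
  [[0.04,0.05,0.0],[-0.05,-0.004,-0.14],0],
  [[0.07,0.1,0.0],[-0.1,-0.008,-0.28],0],
  [[0.108,0.152,0.0],[-0.14,-0.012,-0.4],0],
  [[0.108,0.152,0.0],[-0.185,-0.016,-0.518],0],
  [[0.108,0.152,0.0],[-0.185,-0.016,-0.518],0],
  [[0.108,0.152,0.0],[-0.185,-0.016,-0.518],0],
  [[0.108,0.152,0.0],[-0.185,-0.016,-0.518],0],
  [[0.108,0.209,0.15],[-0.185,-0.016,-0.518],0],
  [[0.108,0.209,0.15],[-0.185,-0.016,-0.518],0],
  [[0.108,0.209,0.15],[-0.185,-0.016,-0.518],0],
])

```text
t: 5.7
position: [0.4874, 0.2144, 0.1263]
tool_rot: [[-0.726, -0.575, 0.377], [-0.508, 0.818, 0.271], [-0.465, 0.005, -0.886]]
contact_force: [0.4, 0.2, -0.2]
gripper_width: 0.0852
finger_force: 0.0
```

Run:
```python
from k import *
F=TR@np.diag([-1.,-1,1])
st(); go(F,rk([.065,.009,.03])); go(F,rk([.065,.009,.008]))
```

```text
t 5.7 rack xyz mm [63.7  5.5 53.4] world [487.4 214.4 126.3] F rack [ 0.3 -0.1 -0.4] w 85.2 ff 0.0 err [-5.000e-01 -1.000e-01  1.794e+02] q [-0.14  0.53 -0.47  2.46  2.6   0.33 -0.89]
shift [-0.003  0.007  0.047] turn [ 0.    -0.004 -0.006]
shift [-0.003  0.007  0.091] turn [ 0.    -0.004 -0.006]
```

arm_command([
  [[-0.003,0.007,0.047],[0,-0.004,-0.006],0],
  [[-0.003,0.007,0.047],[0,-0.004,-0.006],0],
  [[-0.003,0.007,0.07],[0,-0.004,-0.006],0],
  [[-0.003,0.007,0.091],[0,-0.004,-0.006],0],
  [[-0.003,0.007,0.091],[0,-0.004,-0.006],0],
  [[-0.003,0.007,0.091],[0,-0.004,-0.006],0],
])

```text
t: 6.2
position: [0.5012, 0.2314, 0.0944]
tool_rot: [[-0.711, -0.586, 0.388], [-0.517, 0.81, 0.275], [-0.476, -0.005, -0.88]]
contact_force: [-0.4, 0.3, 0.5]
gripper_width: 0.0851
finger_force: 0.0
```

Run:
```python
from k import *
F=TR@np.diag([-1.,-1,1])
st(); go(F,rk([.065,.009,.008]));
a=viewer.capture("side");cv2.imwrite("pics/c2.png",cv2.resize(a[270:390,180:340],(800,600),interpolation=cv2.INTER_CUBIC))
```

```text
t 6.2 rack xyz mm [67.4 11.3 15.3] world [501.2 231.4  94.4] F rack [0.1 0.5 0.5] w 85.1 ff 0.0 err [  -0.6   -0.2 -179.6] q [-0.17  0.62 -0.47  2.45  2.61  0.43 -0.9 ]
shift [ 0.005 -0.004  0.015] turn [-0.002  0.005  0.004]
```

View pics/c2.png

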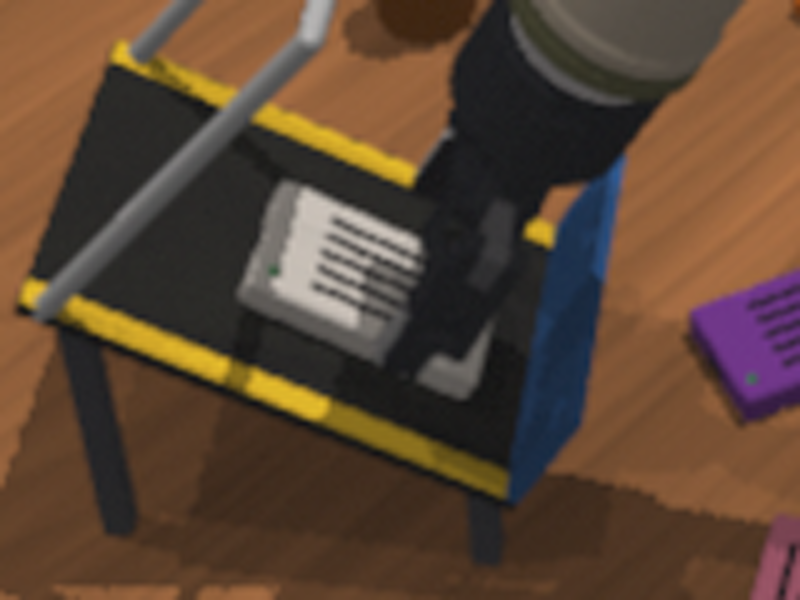

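Run:
```python
from k import *
for z in(.0,.008,.015,.022,.03): print(z,proj("side",[rk([.0674,.0113+.05,z])]).round(1))
st()
```

```text
0.0 [[252.3 351.5]]
0.008 [[253.8 349.4]]
0.015 [[255.2 347.5]]
0.022 [[256.5 345.6]]
0.03 [[258.1 343.4]]
t 6.25 rack xyz mm [67.5 11.3 15.6] world [501.1 231.4  94.7] F rack [0.2 0.7 0.4] w 85.4 ff 0.0 err [  -0.7   -0.2 -179.6] q [-0.17  0.62 -0.47  2.45  2.61  0.43 -0.9 ]
```

arm_command([
  [[0,0,0.033],[0,0,0],0],
  [[0,0,0.033],[0,0,0],0],
  [[0,0,0.033],[0,0,0],255],
  [[0,0,0.033],[0,0,0],255],
  [[0,0,0.033],[0,0,0],255],
  [[0,0,0.033],[0,0,0],255],
  [[0,0,0.033],[0,0,0],255],
  [[0,0,0.033],[0,0,0],255],
])

```text
t: 6.92
position: [0.5075, 0.2354, 0.0804]
tool_rot: [[-0.711, -0.585, 0.389], [-0.517, 0.811, 0.275], [-0.476, -0.006, -0.879]]
contact_force: [-3.2, -3.8, 8.7]
gripper_width: 0.0584
finger_force: 62.4
```

Run:
```python
from k import *
st()
```

```text
t 6.92 rack xyz mm [67.4 10.9 -0.5] world [507.5 235.4  80.4] F rack [-0.2 -1.2  9.9] w 58.4 ff 62.4 err [  -0.7   -0.3 -179.7] q [-0.17  0.65 -0.47  2.44  2.62  0.46 -0.9 ]
```

arm_command([
  [[0.02,0,-0.001],[0,0,0],255],
  [[0.04,0,-0.001],[0,0,0],255],
  [[0.045,0,-0.001],[0,0,0],255],
  [[0.048,0,-0.001],[0,0,0],255],
  [[0.048,0,-0.001],[0,0,0],255],
])

```text
t: 7.33
position: [0.4912, 0.2237, 0.0698]
tool_rot: [[-0.71, -0.586, 0.391], [-0.517, 0.81, 0.276], [-0.478, -0.006, -0.878]]
contact_force: [-1.3, -2.3, 12.4]
gripper_width: 0.0583
finger_force: 65.6
```

Run:
```python
from k import *
st()
```

```text
t 7.33 rack xyz mm [44.7 10.9 -0.5] world [491.2 223.7  69.8] F rack [ 3.7 -1.1 12.1] w 58.3 ff 65.6 err [  -0.9   -0.3 -179.6] q [-0.15  0.68 -0.5   2.49  2.65  0.53 -0.92]
```

arm_command([
  [[0.004,0,0],[0,0,0],255],
  [[0.006,0,0],[0,0,0],255],
  [[0.008,0,0],[0,0,0],255],
  [[0.008,0,0],[0,0,0],255],
])

```text
t: 7.67
position: [0.4912, 0.2237, 0.0698]
tool_rot: [[-0.706, -0.586, 0.397], [-0.516, 0.81, 0.279], [-0.485, -0.008, -0.875]]
contact_force: [1.7, 1.0, 22.6]
gripper_width: 0.0588
finger_force: 66.4
```

Run:
```python
from k import *
st()
```

```text
t 7.67 rack xyz mm [44.7 10.9 -0.5] world [491.2 223.7  69.8] F rack [12.3 -0.2 19.1] w 58.8 ff 66.4 err [  -1.6   -0.4 -179.5] q [-0.15  0.69 -0.51  2.49  2.65  0.55 -0.93]
```

arm_command([
  [[-0.005,0,0],[0,0,0],255],
  [[-0.005,0,0],[0,0,0],255],
  [[-0.005,0,0],[0,0,0],0],
  [[-0.005,0,0],[0,0,0],0],
  [[-0.005,0,0],[0,0,0],0],
  [[-0.005,0,0],[0,0,0],0],
  [[-0.005,0,-0.06],[0,0,0],0],
  [[-0.005,0,-0.16],[0,0,0],0],
  [[-0.005,0,-0.18],[0,0,0],0],
  [[-0.005,0,-0.18],[0,0,0],0],
])

```text
t: 8.5
position: [0.4533, 0.1966, 0.1494]
tool_rot: [[-0.71, -0.586, 0.39], [-0.517, 0.811, 0.274], [-0.477, -0.007, -0.879]]
contact_force: [-0.0, 0.1, 0.5]
gripper_width: 0.0854
finger_force: 0.0
```

```bash
cat >> k.py <<'E'
def drive(lo,hi,z,roi,img=None):
    a=viewer.capture("side") if img is None else img
    P=(plane("side",mask("side",a,lo,hi,roi),RO+RR[:,2]*z,RR[:,2])-RO)@RR; print("drive",rect(P[:,:2]),"x",P[:,0].min().round(4),P[:,0].max().round(4)); return a
E
python3 - <<'E'
from k import *
st()
a=drive((0,0,120),(179,60,255),.016,(225,300,300,362)); cv2.imwrite("pics/c3.png",cv2.resize(a[270:390,180:340],(800,600),interpolation=cv2.INTER_CUBIC))
E
```

```text
t 8.5 rack xyz mm [41.  10.9 91.6] world [453.3 196.6 149.4] F rack [0.3 0.1 0.4] w 85.4 ff 0.0 err [  -0.8   -0.4 -179.6] q [-0.11  0.45 -0.51  2.53  2.61  0.34 -0.91]
drive (array([0.05538927, 0.01255671]), (104.57689666748047, 60.967681884765625), np.float64(-0.011078350660565839)) x 0.0029 0.1079
```

View pics/c3.png

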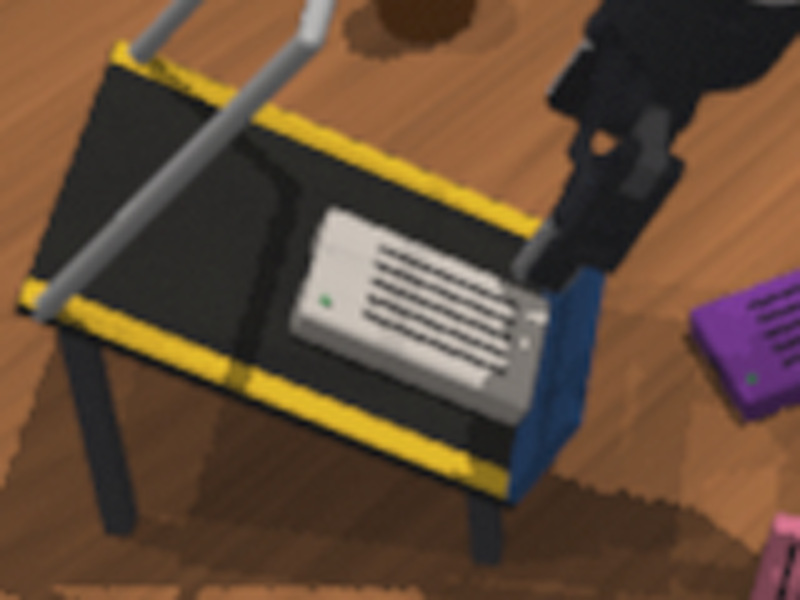

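```bash
cat >> k.py <<'E'
DD+=[([-.4,.26,-.02,2.39,-1.05,.11,-.35],[.4774,.1846,.2242]),([-.17,.62,-.47,2.45,2.61,.43,-.9],[.5011,.2314,.0947]),([-.57,.26,.49,2.28,.24,.5,-.06],[.4755,-.0474,.2432]),([-.43,.18,.72,2.09,-.15,.94,-.58],[.4359,-.1301,.3316]),([-.68,.26,.29,2.46,1.2,.11,-.29],[.4757,.1018,.2123])]
LF,ERR,_=fit(DD,w=.005)
E
python3 - <<'E'
from k import *
o=r.get_obs(); print(LF.round(3),ERR,fk(o["q"],LF,S)[1]-o["position"])
a=-.293; G=down(a)
if G[0,0]>0: G=G@np.diag([-1.,-1,1])
for q1,q3 in((.4,0),(.2,.2),(0,.4)):
  s=ik(G,np.array([.502,-.2575,.12]),LF,S,np.array([q1,.4,q3,1.8,.1,.9,1.6])); print(s[0].round(2),s[1:])
path(s[0],30,2)
E
```

```text
[ 0.269  0.63   0.436  0.289  0.024  0.003  0.004 -0.051 -0.003] 0.014198640464231083 [ 0.00660018  0.01106016 -0.00399041]
[ 0.42  0.56 -0.06  2.07  0.06  0.52  1.6 ] (np.float64(1.5871067804518704e-05), np.float64(3.8824860707601186e-05))
[ 0.35  0.56  0.04  2.07 -0.04  0.51  1.69] (np.float64(1.697687268022536e-05), np.float64(5.063404980266341e-05))
[ 0.29  0.57  0.12  2.07 -0.14  0.51  1.79] (np.float64(2.0803623544277397e-05), np.float64(7.334665839652759e-05))
2 [0.003, -0.106, 0.007] [0.064, 0.014, 0.031] rack [41.0, -42.0, 86.0] w [0.49, 0.15, 0.14]
4 [0.019, -0.209, 0.007] [0.123, 0.038, 0.062] rack [33.0, -94.0, 87.0] w [0.51, 0.11, 0.14]
6 [0.048, -0.305, -0.0] [0.175, 0.069, 0.094] rack [19.0, -142.0, 91.0] w [0.53, 0.06, 0.14]
8 [0.086, -0.392, -0.014] [0.22, 0.106, 0.128] rack [-0.0, -185.0, 97.0] w [0.54, 0.01, 0.14]
10 [0.132, -0.467, -0.032] [0.255, 0.148, 0.164] rack [-23.0, -223.0, 106.0] w [0.54, -0.03, 0.13]
12 [0.183, -0.531, -0.052] [0.28, 0.192, 0.203] rack [-48.0, -255.0, 116.0] w [0.53, -0.07, 0.13]
14 [0.234, -0.583, -0.074] [0.294, 0.236, 0.243] rack [-74.0, -282.0, 127.0] w [0.53, -0.11, 0.13]
16 [0.285, -0.624, -0.096] [0.297, 0.276, 0.285] rack [-99.0, -302.0, 138.0] w [0.52, -0.14, 0.12]
18 [0.331, -0.655, -0.116] [0.29, 0.311, 0.329] rack [-122.0, -318.0, 148.0] w [0.51, -0.17, 0.12]
20 [0.37, -0.679, -0.133] [0.275, 0.337, 0.374] rack [-142.0, -330.0, 156.0] w [0.5, -0.19, 0.12]
22 [0.402, -0.7, -0.147] [0.252, 0.354, 0.418] rack [-158.0, -340.0, 163.0] w [0.49, -0.21, 0.12]
24 [0.425, -0.719, -0.158] [0.225, 0.359, 0.461] rack [-169.0, -350.0, 169.0] w [0.48, -0.23, 0.12]
26 [0.44, -0.741, -0.167] [0.195, 0.351, 0.502] rack [-177.0, -361.0, 173.0] w [0.48, -0.24, 0.12]
28 [0.447, -0.768, -0.174] [0.167, 0.33, 0.54] rack [-180.0, -374.0, 176.0] w [0.49, -0.25, 0.12]
30 [0.447, -0.803, -0.181] [0.142, 0.296, 0.573] rack [-180.0, -392.0, 180.0] w [0.5, -0.27, 0.12]
```

arm_command([
  [[-0.01,-0.08,-0.02],[0.05,0.01,0.024],0],
  [[-0.01,-0.158,-0.03],[0.094,0.026,0.047],0],
  [[0,-0.233,-0.045],[0.136,0.046,0.07],0],
  [[0.008,-0.305,-0.07],[0.175,0.069,0.094],0],
  [[0.036,-0.37,-0.08],[0.209,0.097,0.12],0],
  [[0.069,-0.43,-0.093],[0.238,0.127,0.146],0],
  [[0.105,-0.483,-0.107],[0.261,0.159,0.174],0],
  [[0.143,-0.531,-0.122],[0.28,0.192,0.203],0],
  [[0.181,-0.57,-0.138],[0.29,0.225,0.233],0],
  [[0.22,-0.604,-0.155],[0.296,0.256,0.264],0],
])

```text
t: 9.38
position: [0.54, -0.0292, 0.1713]
tool_rot: [[-0.918, -0.195, 0.347], [-0.278, 0.938, -0.208], [-0.285, -0.287, -0.915]]
contact_force: [0.5, -0.6, -0.2]
gripper_width: 0.0852
finger_force: 0.0
```

Run:
```python
from k import *
st(); a=-.293; G=down(a)@np.diag([-1.,-1,1])
go(G,np.array([.502,-.2575,.12])); path(np.array([.35,.56,.04,2.07,-.04,.51,1.69]),14,3)
```

```text
t 9.38 rack xyz mm [  -2.6 -223.2  139.6] world [540.  -29.2 171.3] F rack [-0.  -0.8 -0.2] w 85.2 ff 0.0 err [-20.   34.8 159.6] q [-0.39  0.41  0.23  2.35  1.21  0.2   0.45]
shift [ 0.226 -0.384  0.162] turn [-0.133  0.233  0.34 ]
3 [0.034, -0.129, 0.05] [0.028, 0.061, 0.072] rack [-39.0, -284.0, 149.0] w [0.55, -0.1, 0.16]
6 [0.09, -0.233, 0.092] [0.026, 0.129, 0.145] rack [-82.0, -329.0, 157.0] w [0.54, -0.16, 0.15]
9 [0.15, -0.31, 0.128] [-0.009, 0.19, 0.219] rack [-123.0, -360.0, 163.0] w [0.52, -0.21, 0.14]
12 [0.199, -0.366, 0.159] [-0.074, 0.227, 0.294] rack [-156.0, -382.0, 167.0] w [0.51, -0.25, 0.12]
```

arm_command([
  [[0.02,-0.08,0.0],[0.02,0.04,0.048],0],
  [[0.034,-0.129,0.0],[0.028,0.061,0.072],0],
  [[0.06,-0.19,0.02],[0.03,0.1,0.11],0],
  [[0.09,-0.233,0.04],[0.026,0.129,0.145],0],
  [[0.12,-0.275,0.06],[0.01,0.16,0.18],0],
  [[0.15,-0.31,0.08],[-0.009,0.19,0.219],0],
  [[0.175,-0.34,0.1],[-0.04,0.21,0.26],0],
  [[0.199,-0.366,0.13],[-0.074,0.227,0.294],0],
  [[0.226,-0.384,0.162],[-0.133,0.233,0.34],0],
  [[0.226,-0.384,0.162],[-0.133,0.233,0.34],0],
])

```text
t: 10.22
position: [0.4978, -0.2661, 0.1167]
tool_rot: [[-0.952, 0.305, -0.002], [0.305, 0.952, 0.008], [0.005, 0.007, -1.0]]
contact_force: [-1.1, -0.4, 0.3]
gripper_width: 0.0852
finger_force: 0.0
```

Run:
```python
from k import *
st(); a=-.293; G=down(a)@np.diag([-1.,-1,1])
im=viewer.capture("side");t=viewer.capture("top")
go(G,np.array([.502,-.2575,.05])); z=np.array([0,0,1.])
for nm,lo,hi,roi in(("blue",(100,120,80),(125,255,255),{"top":(400,210,450,270),"side":(365,225,420,262)}),):
  for n,i in(("top",t),("side",im)):
    P=plane(n,mask(n,i,lo,hi,roi[n]),np.array([0,0,.014]),z); print(nm,n,rect(P[:,:2]))
cv2.imwrite("pics/c4.png",np.hstack([cv2.resize(im[190:290,340:440],(400,400)),cv2.resize(t[190:290,370:470],(400,400))]))
```

```text
t 10.22 rack xyz mm [-180.2 -391.2  172.3] world [ 497.8 -266.1  116.7] F rack [-0.8  0.3  0.7] w 85.2 ff 0.0 err [-30.9  14.9 123.6] q [ 0.58  0.58 -0.26  2.05  0.26  0.55  1.39]
shift [-0.003  0.006  0.136] turn [ 0.003 -0.002 -0.004]
blue top (array([ 0.50340469, -0.2594603 ]), (94.16946411132812, 55.41068649291992), np.float64(-0.28526236963496565))
blue side (array([ 0.49987231, -0.25433597]), (101.06100463867188, 60.786643981933594), np.float64(-0.29322961551010085))
```

View pics/c4.png

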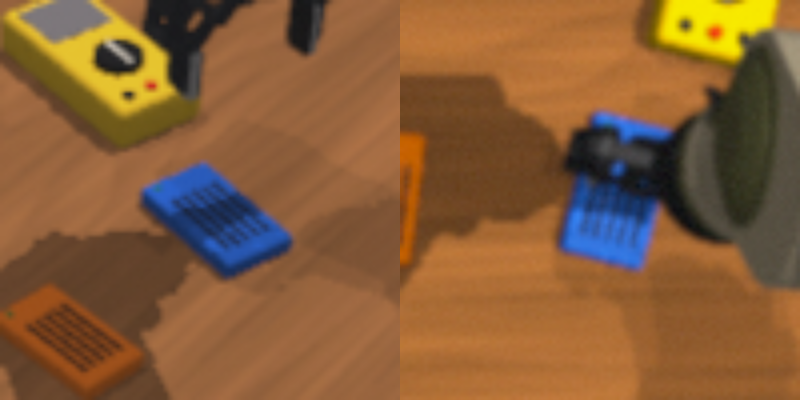

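arm_command([
  [[-0.006,0.004,0.08],[0,0,0],0],
  [[-0.006,0.004,0.15],[0,0,0],0],
  [[-0.006,0.004,0.2],[0,0,0],0],
  [[-0.006,0.004,0.225],[0,0,0],0],
  [[-0.006,0.004,0.236],[0,0,0],0],
  [[-0.006,0.004,0.236],[0,0,0],0],
  [[-0.006,0.004,0.236],[0,0,0],0],
])

```text
t: 10.9
position: [0.5068, -0.2546, 0.0031]
tool_rot: [[-0.958, 0.286, 0.004], [0.286, 0.958, 0.003], [-0.003, 0.004, -1.0]]
contact_force: [-0.7, -0.7, 1.1]
gripper_width: 0.0853
finger_force: 0.0
```

arm_command([
  [[0,0,0],[0,0,0],255],
  [[0,0,0],[0,0,0],255],
  [[0,0,0],[0,0,0],255],
  [[0,0,0],[0,0,0],255],
  [[0,0,0],[0,0,0],255],
])

```text
t: 11.32
position: [0.5066, -0.2565, 0.0046]
tool_rot: [[-0.957, 0.289, 0.006], [0.289, 0.957, 0.002], [-0.005, 0.004, -1.0]]
contact_force: [-1.1, 0.5, 11.5]
gripper_width: 0.0539
finger_force: 61.3
```

Run:
```python
from k import *
st()
```

```text
t 11.32 rack xyz mm [-221.6 -388.6   67.3] world [ 506.6 -256.5    4.6] F rack [ 4.8  1.  10.4] w 53.9 ff 61.3 err [-30.6  15.2 124.6] q [ 0.48  0.75 -0.16  2.1   0.35  0.3   1.3 ]
```

arm_command([
  [[0,0,-0.02],[0,0,0],255],
  [[0,0,-0.08],[0,0,0],255],
  [[0,0,-0.16],[0,0,0],255],
  [[0,0,-0.24],[0,0,0],255],
  [[0,0,-0.3],[0,0,0],255],
  [[0,0,-0.3],[0,0,0],255],
  [[0,0,-0.3],[0,0,0],255],
])

```text
t: 11.9
position: [0.506, -0.2572, 0.1555]
tool_rot: [[-0.957, 0.29, 0.008], [0.29, 0.957, 0.001], [-0.007, 0.004, -1.0]]
contact_force: [-0.4, 0.1, -1.5]
gripper_width: 0.054
finger_force: 64.2
```

```bash
cat >> k.py <<'E'
def mix(qT,RT,pts,n):  # orientation along the joint line (exact end RT), position along the points
    o=r.get_obs(); q0=o["q"]; T=o["tool_rot"]; C0=fk(q0,LF,S)[0]; CT=fk(qT,LF,S)[0]
    e=Ro.from_matrix(CT.T@RT).as_rotvec(); print("end err deg",np.degrees(e).round(1)); P=np.array([o["position"]]+[np.array(p) for p in pts]); d=np.r_[0,np.cumsum(np.linalg.norm(np.diff(P,axis=0),axis=1))]
    pr=0
    for i in range(1,n+1):
        f=i/n; C=fk(q0+(qT-q0)*f,LF,S)[0]@Ro.from_rotvec(e*f).as_matrix(); C=C if i<n else RT
        p=np.array([np.interp(f*d[-1],d,P[:,k]) for k in range(3)])
        print(i,(T.T@(p-P[0])/.5).round(3).tolist(),Ro.from_matrix(T.T@C).as_rotvec().__truediv__(np.pi/2).round(3).tolist())
FL=TR@np.diag([-1.,-1,1])
E
python3 - <<'E'
from k import *
st()
mix(np.array([-.11,.42,-.51,2.53,2.61,.3,-.91]),FL,[[.53,-.04,.2],rk([.07,.011,.13])],20)
E
```

```text
t 11.9 rack xyz mm [-151.6 -388.8  200.9] world [ 506.  -257.2  155.5] F rack [-0.9  0.3 -1.2] w 54.0 ff 64.2 err [-30.5  15.3 124.7] q [ 0.58  0.52 -0.3   2.03  0.25  0.62  1.4 ]
end err deg [0.4 0.4 1.1]
1 [0.008, 0.046, -0.009] [0.037, -0.009, -0.018]
2 [0.017, 0.091, -0.019] [0.07, -0.023, -0.038]
3 [0.025, 0.137, -0.028] [0.098, -0.042, -0.059]
4 [0.034, 0.183, -0.037] [0.122, -0.066, -0.081]
5 [0.042, 0.229, -0.047] [0.139, -0.092, -0.105]
6 [0.051, 0.274, -0.056] [0.151, -0.121, -0.13]
7 [0.059, 0.32, -0.066] [0.157, -0.151, -0.156]
8 [0.067, 0.366, -0.075] [0.156, -0.181, -0.183]
9 [0.076, 0.412, -0.084] [0.15, -0.21, -0.212]
10 [0.095, 0.454, -0.088] [0.138, -0.237, -0.241]
11 [0.121, 0.493, -0.087] [0.121, -0.262, -0.272]
12 [0.147, 0.533, -0.087] [0.1, -0.283, -0.303]
13 [0.173, 0.573, -0.086] [0.075, -0.301, -0.335]
14 [0.198, 0.613, -0.086] [0.046, -0.314, -0.367]
15 [0.224, 0.652, -0.085] [0.016, -0.322, -0.4]
16 [0.25, 0.692, -0.085] [-0.017, -0.324, -0.434]
17 [0.276, 0.732, -0.084] [-0.049, -0.322, -0.468]
18 [0.302, 0.771, -0.083] [-0.082, -0.314, -0.502]
19 [0.328, 0.811, -0.083] [-0.113, -0.301, -0.536]
20 [0.354, 0.851, -0.082] [-0.142, -0.284, -0.571]
```

arm_command([
  [[0.008,0.046,-0.009],[0.037,-0.009,-0.018],255],
  [[0.017,0.091,-0.019],[0.07,-0.023,-0.038],255],
  [[0.025,0.137,-0.028],[0.098,-0.042,-0.059],255],
  [[0.034,0.183,-0.037],[0.122,-0.066,-0.081],255],
  [[0.042,0.229,-0.047],[0.139,-0.092,-0.105],255],
  [[0.051,0.274,-0.056],[0.151,-0.121,-0.13],255],
  [[0.059,0.32,-0.066],[0.157,-0.151,-0.156],255],
  [[0.067,0.366,-0.075],[0.156,-0.181,-0.183],255],
  [[0.076,0.412,-0.084],[0.15,-0.21,-0.212],255],
  [[0.095,0.454,-0.088],[0.138,-0.237,-0.241],255],
])

```text
t: 12.73
position: [0.5252, -0.0233, 0.1971]
tool_rot: [[-0.939, -0.046, 0.341], [-0.134, 0.962, -0.239], [-0.317, -0.27, -0.909]]
contact_force: [1.1, -0.9, -1.0]
gripper_width: 0.0536
finger_force: 64.2
```

Run:
```python
from k import *
st()
mix(np.array([-.11,.42,-.51,2.53,2.61,.3,-.91]),FL,[rk([.07,.011,.13])],10)
```

```text
t 12.73 rack xyz mm [   1.9 -209.8  166.4] world [525.2 -23.3 197.1] F rack [-0.1 -1.3 -1.1] w 53.6 ff 64.2 err [-17.8  37.  150.9] q [-0.37  0.35  0.13  2.35  1.06  0.32  0.41]
end err deg [0.4 0.4 1.1]
1 [0.006, 0.044, -0.015] [-0.008, -0.016, -0.029]
2 [0.013, 0.088, -0.03] [-0.022, -0.033, -0.058]
3 [0.019, 0.131, -0.045] [-0.041, -0.051, -0.086]
4 [0.025, 0.175, -0.061] [-0.065, -0.07, -0.113]
5 [0.032, 0.219, -0.076] [-0.095, -0.087, -0.14]
6 [0.038, 0.263, -0.091] [-0.128, -0.103, -0.165]
7 [0.044, 0.307, -0.106] [-0.167, -0.118, -0.191]
8 [0.051, 0.35, -0.121] [-0.208, -0.13, -0.216]
9 [0.057, 0.394, -0.136] [-0.253, -0.139, -0.24]
10 [0.064, 0.438, -0.152] [-0.301, -0.144, -0.265]
```

arm_command([
  [[0.006,0.044,-0.015],[-0.008,-0.016,-0.029],255],
  [[0.013,0.088,-0.03],[-0.022,-0.033,-0.058],255],
  [[0.019,0.131,-0.045],[-0.041,-0.051,-0.086],255],
  [[0.025,0.175,-0.061],[-0.065,-0.07,-0.113],255],
  [[0.032,0.219,-0.076],[-0.095,-0.087,-0.14],255],
  [[0.038,0.263,-0.091],[-0.128,-0.103,-0.165],255],
  [[0.044,0.307,-0.106],[-0.167,-0.118,-0.191],255],
  [[0.051,0.35,-0.121],[-0.208,-0.13,-0.216],255],
  [[0.057,0.394,-0.136],[-0.253,-0.139,-0.24],255],
  [[0.064,0.438,-0.152],[-0.301,-0.144,-0.265],255],
])

```text
t: 13.57
position: [0.4579, 0.2002, 0.1967]
tool_rot: [[-0.719, -0.583, 0.378], [-0.514, 0.813, 0.274], [-0.467, 0.003, -0.884]]
contact_force: [0.8, 1.0, -1.9]
gripper_width: 0.0542
finger_force: 64.2
```

arm_command([
  [[0,0,0],[0,0,0],255],
  [[0,0,0],[0,0,0],255],
  [[0,0,0],[0,0,0],255],
])

```text
t: 13.82
position: [0.4604, 0.1972, 0.1965]
tool_rot: [[-0.723, -0.575, 0.382], [-0.509, 0.818, 0.267], [-0.466, -0.001, -0.885]]
contact_force: [0.2, 0.4, -0.9]
gripper_width: 0.0535
finger_force: 64.2
```

Run:
```python
from k import *
st(); go(FL,rk([.066,.011,.05])); go(FL,rk([.066,.011,.026]))
```

```text
t 13.82 rack xyz mm [ 68.5   7.2 130.4] world [460.4 197.2 196.5] F rack [-0.1  0.2 -1. ] w 53.5 ff 64.2 err [ -0.3   0.5 179.6] q [-0.08  0.34 -0.51  2.46  2.28  0.16 -0.59]
shift [0.005 0.008 0.161] turn [-0.003 -0.002 -0.005]
shift [0.004 0.009 0.209] turn [-0.003 -0.002 -0.005]
```

arm_command([
  [[0.004,0.009,0.07],[0,0,-0.004],255],
  [[0.004,0.009,0.14],[0,0,-0.004],255],
  [[0.004,0.009,0.18],[0,0,-0.004],255],
  [[0.004,0.009,0.205],[0,0,-0.004],255],
  [[0.004,0.009,0.209],[0,0,-0.004],255],
  [[0.004,0.009,0.209],[0,0,-0.004],255],
  [[0.004,0.009,0.209],[0,0,-0.004],255],
])

```text
t: 14.4
position: [0.4955, 0.23, 0.1042]
tool_rot: [[-0.716, -0.584, 0.382], [-0.518, 0.812, 0.269], [-0.467, -0.005, -0.884]]
contact_force: [-0.5, 1.0, -1.1]
gripper_width: 0.0537
finger_force: 64.2
```

Run:
```python
from k import *
st()
```

```text
t 14.4 rack xyz mm [67.3 13.4 26.5] world [495.5 230.  104.2] F rack [-0.4  1.1 -1.1] w 53.7 ff 64.2 err [   0.2   -0.3 -179.8] q [-0.06  0.62 -0.64  2.44  2.37  0.45 -0.67]
```

arm_command([
  [[0,0,0.003],[0,0,0],255],
  [[0,0,0.006],[0,0,0],255],
  [[0,0,0.008],[0,0,0],255],
  [[0,0,0.008],[0,0,0],255],
])

```text
t: 14.73
position: [0.498, 0.2311, 0.1012]
tool_rot: [[-0.717, -0.583, 0.383], [-0.516, 0.813, 0.271], [-0.469, -0.004, -0.883]]
contact_force: [-0.1, 0.0, -1.0]
gripper_width: 0.0537
finger_force: 64.2
```

Run:
```python
from k import *
st()
a=viewer.capture("side");cv2.imwrite("pics/c5.png",cv2.resize(a[270:390,180:340],(800,600),interpolation=cv2.INTER_CUBIC))
```

```text
t 14.73 rack xyz mm [68.1 12.9 22.6] world [498.  231.1 101.2] F rack [-0.5  0.1 -0.9] w 53.7 ff 64.2 err [   0.    -0.3 -179.9] q [-0.06  0.63 -0.64  2.44  2.38  0.46 -0.67]
```

View pics/c5.png

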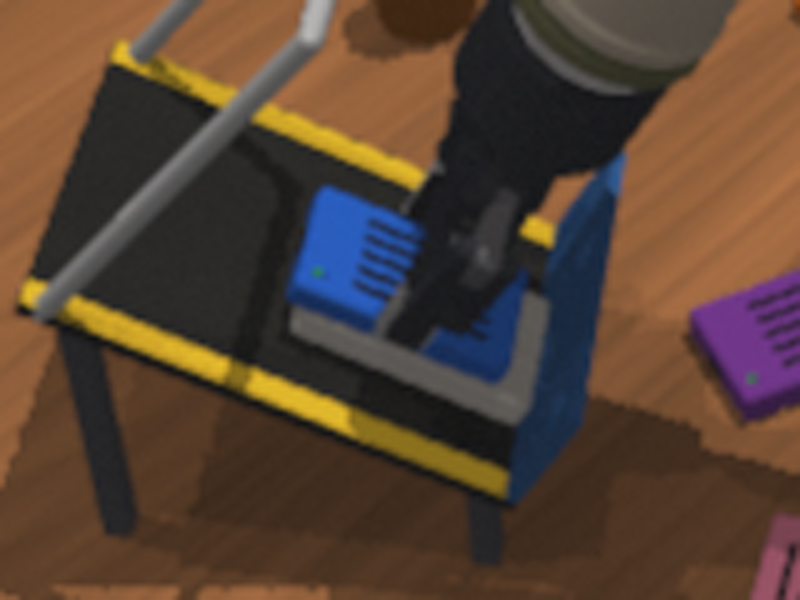

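arm_command([
  [[0,-0.004,0.002],[0,0,0],255],
  [[0,-0.004,0.004],[0,0,0],255],
  [[0,-0.004,0.006],[0,0,0],255],
  [[0,-0.004,0.008],[0,0,0],255],
  [[0,-0.004,0.008],[0,0,0],255],
])

```text
t: 15.2
position: [0.5, 0.2297, 0.099]
tool_rot: [[-0.715, -0.583, 0.385], [-0.516, 0.812, 0.271], [-0.471, -0.005, -0.882]]
contact_force: [-11.4, -12.8, 36.6]
gripper_width: 0.0537
finger_force: 68.8
```

Run:
```python
from k import *
st()
```

```text
t 15.2 rack xyz mm [67.8 10.6 20.3] world [500.  229.7  99. ] F rack [ 2.5 -3.8 40.2] w 53.7 ff 68.8 err [-1.000e-01 -4.000e-01 -1.798e+02] q [-0.06  0.64 -0.64  2.44  2.39  0.46 -0.67]
```

arm_command([
  [[0,0,-0.0026],[0,0,0],255],
  [[0.01,0,-0.0026],[0,0,0],255],
  [[0.02,0,-0.0026],[0,0,0],255],
  [[0.026,0,-0.0026],[0,0,0],255],
  [[0.028,0,-0.0026],[0,0,0],255],
  [[0.028,0,-0.0026],[0,0,0],255],
])

```text
t: 15.7
position: [0.4947, 0.2261, 0.0958]
tool_rot: [[-0.71, -0.584, 0.393], [-0.515, 0.812, 0.275], [-0.48, -0.007, -0.877]]
contact_force: [2.1, 0.7, 31.5]
gripper_width: 0.054
finger_force: 67.2
```

Run:
```python
from k import *
st()
```

```text
t 15.7 rack xyz mm [60.7 10.8 20.4] world [494.7 226.1  95.8] F rack [16.7 -0.7 26.8] w 54.0 ff 67.2 err [  -1.1   -0.5 -179.7] q [-0.04  0.65 -0.67  2.46  2.41  0.51 -0.69]
```

arm_command([
  [[0.003,0,0],[0,0,0],255],
  [[0.005,0,0],[0,0,0],255],
  [[0.007,0,0],[0,0,0],255],
  [[0.007,0,0],[0,0,0],255],
])

```text
t: 16.03
position: [0.4924, 0.2246, 0.0943]
tool_rot: [[-0.71, -0.584, 0.394], [-0.515, 0.812, 0.276], [-0.481, -0.007, -0.877]]
contact_force: [1.7, 0.4, 31.5]
gripper_width: 0.0537
finger_force: 67.3
```

Run:
```python
from k import *
st()
```

```text
t 16.03 rack xyz mm [57.5 10.9 20.4] world [492.4 224.6  94.3] F rack [16.2 -0.7 27.1] w 53.7 ff 67.3 err [  -1.2   -0.5 -179.7] q [-0.04  0.66 -0.67  2.47  2.42  0.52 -0.7 ]
```

arm_command([
  [[0,0,-0.0015],[0,0,0],255],
  [[0.002,0,-0.002],[0,0,0],255],
  [[0.004,0,-0.002],[0,0,0],255],
  [[0.004,0,-0.002],[0,0,0],255],
])

```text
t: 16.37
position: [0.4873, 0.2209, 0.0912]
tool_rot: [[-0.715, -0.583, 0.386], [-0.515, 0.813, 0.272], [-0.473, -0.004, -0.881]]
contact_force: [1.2, 0.1, 12.4]
gripper_width: 0.0537
finger_force: 65.5
```

Run:
```python
from k import *
st()
```

```text
t 16.37 rack xyz mm [50.6 10.8 20.7] world [487.3 220.9  91.2] F rack [ 6.8 -0.6 10.4] w 53.7 ff 65.5 err [  -0.3   -0.3 -179.8] q [-0.03  0.66 -0.67  2.48  2.42  0.52 -0.7 ]
```

arm_command([
  [[0.003,0,0],[0,0,0],255],
  [[0.006,0,0],[0,0,0],255],
  [[0.006,0,0],[0,0,0],255],
])

```text
t: 16.62
position: [0.4873, 0.2209, 0.0912]
tool_rot: [[-0.712, -0.583, 0.391], [-0.514, 0.812, 0.274], [-0.477, -0.006, -0.879]]
contact_force: [5.8, 2.6, 19.5]
gripper_width: 0.0535
finger_force: 65.9
```

Run:
```python
from k import *
st()
```

```text
t 16.62 rack xyz mm [50.6 10.8 20.6] world [487.3 220.9  91.2] F rack [14.7 -1.3 14.3] w 53.5 ff 65.9 err [  -0.8   -0.4 -179.8] q [-0.03  0.66 -0.68  2.48  2.42  0.53 -0.7 ]
```

arm_command([
  [[-0.006,0,0],[0,0,0],255],
  [[-0.006,0,0],[0,0,0],255],
  [[-0.006,0,0],[0,0,0],0],
  [[-0.006,0,0],[0,0,0],0],
  [[-0.006,0,0],[0,0,0],0],
  [[-0.006,0,0],[0,0,0],0],
  [[-0.006,0,-0.06],[0,0,0],0],
  [[-0.006,0,-0.14],[0,0,0],0],
  [[-0.006,0,-0.15],[0,0,0],0],
  [[-0.006,0,-0.15],[0,0,0],0],
])

```text
t: 17.45
position: [0.4566, 0.1988, 0.1583]
tool_rot: [[-0.715, -0.583, 0.386], [-0.516, 0.813, 0.27], [-0.471, -0.006, -0.882]]
contact_force: [0.4, 0.1, -0.1]
gripper_width: 0.0857
finger_force: 0.0
```

Run:
```python
from k import *
st()
a=drive((100,120,120),(125,255,255),.030,(235,295,287,345)); b=viewer.capture("top")
z=np.array([0,0,1.])
for n,i,roi in(("top",b,(345,217,385,262)),("side",a,(330,255,385,295))):
    P=plane(n,mask(n,i,(5,150,60),(20,255,255),roi),np.array([0,0,.014]),z); print(n,rect(P[:,:2]))
cv2.imwrite("pics/c6.png",np.hstack([cv2.resize(a[270:390,200:320],(480,480)),cv2.resize(b[205:275,340:390],(320,480))]))
```

```text
t 17.45 rack xyz mm [48.7 10.7 97.6] world [456.6 198.8 158.3] F rack [ 0.3 -0.1 -0.2] w 85.7 ff 0.0 err [-1.000e-01 -4.000e-01 -1.798e+02] q [-0.    0.46 -0.65  2.5   2.35  0.33 -0.66]
drive (array([0.05809241, 0.01260044]), (81.94957733154297, 56.109928131103516), np.float64(-0.008118646583106681)) x 0.0169 0.0992
top (array([ 0.50344806, -0.10178085]), (117.60481262207031, 104.07392883300781), np.float64(-0.032189761253841986))
side (array([ 0.50024612, -0.10203996]), (143.86746215820312, 140.48731994628906), np.float64(-0.8692339418809247))
```

View pics/c6.png

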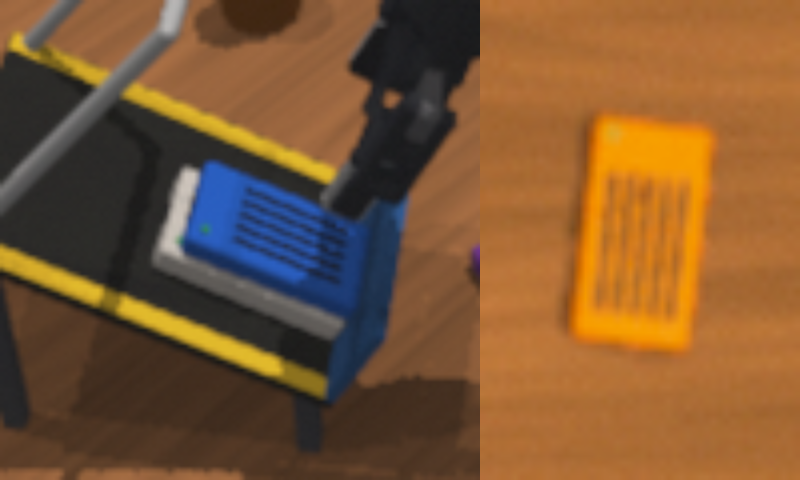

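Run:
```python
from k import *
P=plane("top",[(358.3,221.5),(376.4,223.5),(372.8,256),(354.5,254.9)],np.array([0,0,.014]),np.array([0,0,1.]));print(rect(P[:,:2]))
c,_,a=rect(P[:,:2]); G=down(a)@np.diag([-1.,-1,1]); st()
q=ik(G,np.r_[c,.12],LF,S,np.array([.3,.5,-.25,2.1,.25,.5,1.2]));print(q)
mix(q[0],G,[[.53,.03,.2],np.r_[c,.13]],18)
```

```text
(array([ 0.50278143, -0.10421516]), (89.94222259521484, 48.63945770263672), np.float64(-0.1452971422267062))
t 17.55 rack xyz mm [48.7 10.9 95.5] world [457.4 199.6 156.4] F rack [ 0.8 -0.  -1.3] w 85.4 ff 0.0 err [  -0.    -0.3 -179.9] q [-0.    0.46 -0.65  2.5   2.35  0.33 -0.66]
(array([ 0.28806234,  0.51429744, -0.26056094,  2.18874118,  0.28395122,
        0.4694159 ,  1.23084866]), np.float64(2.771192405614878e-06), np.float64(5.947444123074427e-06))
end err deg [-0. -0. -0.]
1 [0.003, -0.036, -0.011] [0.033, 0.012, 0.023]
2 [0.006, -0.073, -0.023] [0.065, 0.027, 0.046]
3 [0.009, -0.109, -0.034] [0.094, 0.044, 0.07]
4 [0.012, -0.145, -0.046] [0.12, 0.064, 0.094]
5 [0.015, -0.181, -0.057] [0.142, 0.085, 0.119]
6 [0.018, -0.218, -0.068] [0.162, 0.107, 0.144]
7 [0.021, -0.254, -0.08] [0.178, 0.131, 0.169]
8 [0.024, -0.29, -0.091] [0.19, 0.155, 0.196]
9 [0.027, -0.327, -0.102] [0.198, 0.179, 0.223]
10 [0.032, -0.362, -0.113] [0.203, 0.202, 0.25]
11 [0.062, -0.385, -0.109] [0.203, 0.223, 0.278]
12 [0.092, -0.408, -0.105] [0.2, 0.243, 0.306]
13 [0.122, -0.431, -0.102] [0.193, 0.261, 0.335]
14 [0.152, -0.454, -0.098] [0.183, 0.276, 0.364]
15 [0.183, -0.477, -0.094] [0.17, 0.287, 0.393]
16 [0.213, -0.5, -0.091] [0.154, 0.295, 0.422]
17 [0.243, -0.523, -0.087] [0.136, 0.298, 0.451]
18 [0.273, -0.546, -0.083] [0.117, 0.297, 0.479]
```

arm_command([
  [[0.003,-0.036,-0.011],[0.033,0.012,0.023],0],
  [[0.006,-0.073,-0.023],[0.065,0.027,0.046],0],
  [[0.009,-0.109,-0.034],[0.094,0.044,0.07],0],
  [[0.012,-0.145,-0.046],[0.12,0.064,0.094],0],
  [[0.015,-0.181,-0.057],[0.142,0.085,0.119],0],
  [[0.018,-0.218,-0.068],[0.162,0.107,0.144],0],
  [[0.021,-0.254,-0.08],[0.178,0.131,0.169],0],
  [[0.024,-0.29,-0.091],[0.19,0.155,0.196],0],
  [[0.027,-0.327,-0.102],[0.198,0.179,0.223],0],
  [[0.032,-0.362,-0.113],[0.203,0.202,0.25],0],
])

```text
t: 18.38
position: [0.527, 0.0426, 0.1935]
tool_rot: [[-0.934, -0.202, 0.294], [-0.245, 0.962, -0.118], [-0.259, -0.182, -0.948]]
contact_force: [0.3, -1.3, -0.2]
gripper_width: 0.0856
finger_force: 0.0
```

Run:
```python
from k import *
c=np.array([.5030,-.1035]);G=down(-.15)@np.diag([-1.,-1,1]); st()
mix(np.array([.288,.514,-.26,2.19,.284,.469,1.23]),G,[np.r_[c,.12]],9)
```

```text
t 18.38 rack xyz mm [  35.4 -157.3  144.5] world [527.   42.6 193.5] F rack [-0.5 -1.2  0. ] w 85.6 ff 0.0 err [-20.7  26.  158.4] q [-0.21  0.35 -0.14  2.28  0.8   0.36  0.74]
end err deg [-0.  -0.   0.2]
1 [0.017, -0.027, 0.018] [-0.001, 0.024, 0.026]
2 [0.034, -0.054, 0.035] [-0.004, 0.048, 0.052]
3 [0.052, -0.082, 0.053] [-0.009, 0.071, 0.078]
4 [0.069, -0.109, 0.071] [-0.017, 0.094, 0.104]
5 [0.086, -0.136, 0.089] [-0.026, 0.115, 0.131]
6 [0.103, -0.163, 0.106] [-0.038, 0.136, 0.158]
7 [0.12, -0.19, 0.124] [-0.051, 0.155, 0.185]
8 [0.137, -0.218, 0.142] [-0.067, 0.173, 0.213]
9 [0.155, -0.245, 0.16] [-0.085, 0.188, 0.241]
```

arm_command([
  [[0.017,-0.027,0.018],[-0.001,0.024,0.026],0],
  [[0.034,-0.054,0.035],[-0.004,0.048,0.052],0],
  [[0.052,-0.082,0.053],[-0.009,0.071,0.078],0],
  [[0.086,-0.136,0.089],[-0.026,0.115,0.131],0],
  [[0.103,-0.163,0.106],[-0.038,0.136,0.158],0],
  [[0.137,-0.218,0.142],[-0.067,0.173,0.213],0],
  [[0.155,-0.245,0.16],[-0.085,0.188,0.241],0],
  [[0.155,-0.245,0.16],[-0.085,0.188,0.241],0],
  [[0.155,-0.245,0.16],[-0.085,0.188,0.241],0],
  [[0.155,-0.245,0.16],[-0.085,0.188,0.241],0],
])

```text
t: 19.22
position: [0.5039, -0.1046, 0.1204]
tool_rot: [[-0.988, 0.152, 0.006], [0.152, 0.988, 0.003], [-0.005, 0.004, -1.0]]
contact_force: [0.0, -0.5, 0.4]
gripper_width: 0.0854
finger_force: 0.0
```

Run:
```python
from k import *
c=np.array([.5030,-.1035]);G=down(-.15)@np.diag([-1.,-1,1]); st()
go(G,np.r_[c,.001])
```

```text
t 19.22 rack xyz mm [ -91.1 -263.5  129.1] world [ 503.9 -104.6  120.4] F rack [-0.  -0.4  0.5] w 85.4 ff 0.0 err [-32.5  13.3 132.4] q [ 0.34  0.53 -0.35  2.16  0.37  0.49  1.13]
shift [0.003 0.001 0.239] turn [ 0.003  0.003 -0.002]
```

arm_command([
  [[0.003,0.001,0.08],[0,0,0],0],
  [[0.003,0.001,0.15],[0,0,0],0],
  [[0.003,0.001,0.2],[0,0,0],0],
  [[0.003,0.001,0.225],[0,0,0],0],
  [[0.003,0.001,0.235],[0,0,0],0],
  [[0.003,0.001,0.235],[0,0,0],0],
  [[0.003,0.001,0.235],[0,0,0],0],
])

```text
t: 19.8
position: [0.5044, -0.103, 0.0048]
tool_rot: [[-0.989, 0.151, 0.009], [0.151, 0.989, 0.002], [-0.008, 0.004, -1.0]]
contact_force: [-0.4, -0.0, -0.2]
gripper_width: 0.0853
finger_force: 0.0
```

arm_command([
  [[0,0,0],[0,0,0],255],
  [[0,0,0],[0,0,0],255],
  [[0,0,0],[0,0,0],255],
  [[0,0,0],[0,0,0],255],
  [[0,0,0],[0,0,0],255],
])

```text
t: 20.22
position: [0.5046, -0.1044, 0.0058]
tool_rot: [[-0.988, 0.153, 0.011], [0.153, 0.988, 0.002], [-0.011, 0.004, -1.0]]
contact_force: [-1.5, 0.8, 13.2]
gripper_width: 0.0481
finger_force: 59.7
```

arm_command([
  [[0,0,-0.02],[0,0,0],255],
  [[0,0,-0.08],[0,0,0],255],
  [[0,0,-0.16],[0,0,0],255],
  [[0,0,-0.24],[0,0,0],255],
  [[0,0,-0.3],[0,0,0],255],
  [[0,0,-0.3],[0,0,0],255],
  [[0,0,-0.3],[0,0,0],255],
])

```text
t: 20.8
position: [0.5033, -0.1054, 0.1566]
tool_rot: [[-0.988, 0.155, 0.013], [0.155, 0.988, 0.001], [-0.013, 0.003, -1.0]]
contact_force: [0.7, -0.5, -1.0]
gripper_width: 0.0477
finger_force: 62.8
```

Run:
```python
from k import *
st()
mix(np.array([-.03,.42,-.6,2.49,2.45,.28,-.73]),FL,[[.53,.03,.21],rk([.065,.011,.13])],18)
```

```text
t 20.8 rack xyz mm [ -75.  -263.8  161.5] world [ 503.3 -105.4  156.6] F rack [-0.2 -0.8 -1. ] w 47.7 ff 62.8 err [-32.   13.6 132.4] q [ 0.39  0.48 -0.41  2.14  0.34  0.57  1.15]
end err deg [0.5 1.1 1.5]
1 [-0.002, 0.034, -0.013] [0.029, -0.018, -0.019]
2 [-0.003, 0.069, -0.026] [0.054, -0.039, -0.039]
3 [-0.005, 0.103, -0.04] [0.074, -0.063, -0.06]
4 [-0.006, 0.138, -0.053] [0.089, -0.088, -0.083]
5 [-0.008, 0.172, -0.066] [0.099, -0.116, -0.106]
6 [-0.009, 0.207, -0.079] [0.104, -0.143, -0.13]
7 [-0.011, 0.241, -0.092] [0.103, -0.17, -0.156]
8 [-0.012, 0.276, -0.106] [0.097, -0.196, -0.182]
9 [0.008, 0.307, -0.103] [0.087, -0.221, -0.209]
10 [0.028, 0.338, -0.1] [0.073, -0.243, -0.237]
11 [0.047, 0.369, -0.097] [0.055, -0.262, -0.266]
12 [0.067, 0.4, -0.094] [0.034, -0.277, -0.295]
13 [0.087, 0.431, -0.091] [0.011, -0.289, -0.326]
14 [0.107, 0.462, -0.088] [-0.015, -0.297, -0.356]
15 [0.127, 0.493, -0.085] [-0.041, -0.301, -0.388]
16 [0.147, 0.524, -0.082] [-0.069, -0.3, -0.419]
17 [0.167, 0.555, -0.079] [-0.096, -0.296, -0.451]
18 [0.187, 0.586, -0.076] [-0.122, -0.287, -0.484]
```

arm_command([
  [[-0.002,0.034,-0.013],[0.029,-0.018,-0.019],255],
  [[-0.003,0.069,-0.026],[0.054,-0.039,-0.039],255],
  [[-0.005,0.103,-0.04],[0.074,-0.063,-0.06],255],
  [[-0.006,0.138,-0.053],[0.089,-0.088,-0.083],255],
  [[-0.008,0.172,-0.066],[0.099,-0.116,-0.106],255],
  [[-0.009,0.207,-0.079],[0.104,-0.143,-0.13],255],
  [[-0.011,0.241,-0.092],[0.103,-0.17,-0.156],255],
  [[-0.012,0.276,-0.106],[0.097,-0.196,-0.182],255],
  [[0.008,0.307,-0.103],[0.087,-0.221,-0.209],255],
  [[0.028,0.338,-0.1],[0.073,-0.243,-0.237],255],
])

```text
t: 21.63
position: [0.5133, 0.0658, 0.2039]
tool_rot: [[-0.905, -0.189, 0.381], [-0.241, 0.966, -0.094], [-0.35, -0.176, -0.92]]
contact_force: [0.6, -0.2, -0.9]
gripper_width: 0.0478
finger_force: 62.8
```

Run:
```python
from k import *
st()
mix(np.array([-.03,.42,-.6,2.49,2.45,.28,-.73]),FL,[rk([.065,.011,.13])],8)
```

```text
t 21.63 rack xyz mm [  42.4 -130.5  152.6] world [513.3  65.8 203.9] F rack [-0.1 -0.5 -1. ] w 47.8 ff 62.8 err [-13.   27.3 159.1] q [-0.32  0.31 -0.08  2.36  1.09  0.29  0.37]
end err deg [0.5 1.1 1.5]
1 [0.006, 0.035, -0.006] [-0.008, -0.012, -0.028]
2 [0.012, 0.07, -0.013] [-0.021, -0.025, -0.056]
3 [0.018, 0.106, -0.019] [-0.041, -0.039, -0.083]
4 [0.023, 0.141, -0.026] [-0.065, -0.054, -0.109]
5 [0.029, 0.176, -0.032] [-0.096, -0.068, -0.133]
6 [0.035, 0.211, -0.039] [-0.131, -0.081, -0.157]
7 [0.041, 0.246, -0.045] [-0.171, -0.093, -0.18]
8 [0.047, 0.282, -0.051] [-0.214, -0.102, -0.202]
```

arm_command([
  [[0.006,0.035,-0.006],[-0.008,-0.012,-0.028],255],
  [[0.012,0.07,-0.013],[-0.021,-0.025,-0.056],255],
  [[0.018,0.106,-0.019],[-0.041,-0.039,-0.083],255],
  [[0.023,0.141,-0.026],[-0.065,-0.054,-0.109],255],
  [[0.029,0.176,-0.032],[-0.096,-0.068,-0.133],255],
  [[0.035,0.211,-0.039],[-0.131,-0.081,-0.157],255],
  [[0.041,0.246,-0.045],[-0.171,-0.093,-0.18],255],
  [[0.047,0.282,-0.051],[-0.214,-0.102,-0.202],255],
  [[0.047,0.282,-0.051],[-0.214,-0.102,-0.202],255],
  [[0.047,0.282,-0.051],[-0.214,-0.102,-0.202],255],
])

```text
t: 22.47
position: [0.4572, 0.1951, 0.1936]
tool_rot: [[-0.724, -0.575, 0.381], [-0.509, 0.818, 0.268], [-0.466, -0.0, -0.885]]
contact_force: [0.3, -0.8, -0.5]
gripper_width: 0.0479
finger_force: 62.8
```

arm_command([
  [[0,0,0],[0,0,0],255],
  [[0,0,0],[0,0,0],255],
])

```text
t: 22.63
position: [0.4574, 0.197, 0.1946]
tool_rot: [[-0.72, -0.578, 0.383], [-0.512, 0.816, 0.268], [-0.468, -0.003, -0.884]]
contact_force: [0.3, 0.9, -1.5]
gripper_width: 0.0476
finger_force: 62.8
```

Run:
```python
from k import *
st(); go(FL,rk([.062,.011,.042]))
```

```text
t 22.63 rack xyz mm [ 65.3   8.8 129.9] world [457.4 197.  194.6] F rack [-0.   0.5 -1.7] w 47.6 ff 62.8 err [ -0.2   0.4 179.8] q [-0.04  0.35 -0.57  2.46  2.22  0.18 -0.53]
shift [0.006 0.005 0.176] turn [-0.003 -0.001 -0.002]
```

arm_command([
  [[0.006,0.005,0.07],[0,0,0],255],
  [[0.006,0.005,0.13],[0,0,0],255],
  [[0.006,0.005,0.165],[0,0,0],255],
  [[0.006,0.005,0.176],[0,0,0],255],
  [[0.006,0.005,0.176],[0,0,0],255],
  [[0.006,0.005,0.176],[0,0,0],255],
  [[0.006,0.005,0.176],[0,0,0],255],
])

```text
t: 23.22
position: [0.4868, 0.2219, 0.1167]
tool_rot: [[-0.718, -0.58, 0.384], [-0.514, 0.814, 0.27], [-0.469, -0.003, -0.883]]
contact_force: [0.8, -0.4, -0.8]
gripper_width: 0.0477
finger_force: 62.8
```

Run:
```python
from k import *
st(); go(FL,rk([.062,.0108,.0365]))
```

```text
t 23.22 rack xyz mm [62.7 11.9 43. ] world [486.8 221.9 116.7] F rack [ 0.  -0.8 -0.9] w 47.7 ff 62.8 err [ -0.    0.3 180. ] q [-0.01  0.6  -0.69  2.46  2.32  0.45 -0.62]
shift [ 0.001 -0.002  0.013] turn [-0.002 -0.    -0.   ]
```

arm_command([
  [[0,-0.002,0.004],[0,0,0],255],
  [[0,-0.002,0.008],[0,0,0],255],
  [[0,-0.002,0.011],[0,0,0],255],
  [[0,-0.002,0.0135],[0,0,0],255],
  [[0,-0.002,0.0145],[0,0,0],255],
  [[0,-0.002,0.0145],[0,0,0],255],
])

```text
t: 23.72
position: [0.4907, 0.2227, 0.1103]
tool_rot: [[-0.719, -0.579, 0.385], [-0.512, 0.815, 0.271], [-0.47, -0.003, -0.882]]
contact_force: [-4.8, -5.9, 14.8]
gripper_width: 0.048
finger_force: 64.6
```

Run:
```python
from k import *
st()
```

```text
t 23.72 rack xyz mm [62.9 10.3 35.7] world [490.7 222.7 110.3] F rack [ 0.5 -2.  16.5] w 48.0 ff 64.6 err [1.000e-01 4.000e-01 1.799e+02] q [-0.01  0.62 -0.69  2.45  2.33  0.46 -0.62]
```

arm_command([
  [[0.008,0,-0.001],[0,0,0],255],
  [[0.016,0,-0.0012],[0,0,0],255],
  [[0.022,0,-0.0014],[0,0,0],255],
  [[0.026,0,-0.0016],[0,0,0],255],
  [[0.028,0,-0.0016],[0,0,0],255],
  [[0.028,0,-0.0016],[0,0,0],255],
])

```text
t: 24.22
position: [0.481, 0.216, 0.1041]
tool_rot: [[-0.718, -0.58, 0.385], [-0.512, 0.815, 0.272], [-0.471, -0.002, -0.882]]
contact_force: [0.7, 0.1, 7.8]
gripper_width: 0.0477
finger_force: 63.6
```

Run:
```python
from k import *
st()
```

```text
t 24.22 rack xyz mm [49.6 10.6 35.8] world [481.  216.  104.1] F rack [ 4.2 -0.3  6.6] w 47.7 ff 63.6 err [  0.2   0.3 179.9] q [ 0.    0.63 -0.72  2.48  2.35  0.5  -0.64]
```

arm_command([
  [[0.003,0,-0.0005],[0,0,0],255],
  [[0.006,0,-0.0005],[0,0,0],255],
  [[0.008,0,-0.0005],[0,0,0],255],
  [[0.008,0,-0.0005],[0,0,0],255],
])

```text
t: 24.55
position: [0.4778, 0.2139, 0.1023]
tool_rot: [[-0.719, -0.58, 0.384], [-0.512, 0.815, 0.271], [-0.471, -0.002, -0.882]]
contact_force: [1.2, 1.0, 5.1]
gripper_width: 0.0479
finger_force: 63.3
```

Run:
```python
from k import *
st()
```

```text
t 24.55 rack xyz mm [45.3 10.6 35.9] world [477.8 213.9 102.3] F rack [3.8 0.1 3.8] w 47.9 ff 63.3 err [1.000e-01 3.000e-01 1.799e+02] q [ 0.01  0.64 -0.73  2.49  2.36  0.51 -0.65]
```

arm_command([
  [[0.003,0,0],[0,0,0],255],
  [[0.006,0,0],[0,0,0],255],
  [[0.006,0,0],[0,0,0],255],
])

```text
t: 24.8
position: [0.4778, 0.2139, 0.1022]
tool_rot: [[-0.716, -0.58, 0.388], [-0.512, 0.815, 0.273], [-0.475, -0.003, -0.88]]
contact_force: [4.3, 3.3, 10.7]
gripper_width: 0.0477
finger_force: 63.7
```

Run:
```python
from k import *
st()
```

```text
t 24.8 rack xyz mm [45.3 10.6 35.9] world [477.8 213.9 102.2] F rack [9.8 0.1 6.9] w 47.7 ff 63.7 err [  0.6   0.4 179.9] q [ 0.01  0.64 -0.73  2.49  2.37  0.53 -0.66]
```

Stopped at 45.3 mm by the backstop. Release and retract.

arm_command([
  [[-0.006,0,0],[0,0,0],255],
  [[-0.006,0,0],[0,0,0],255],
  [[-0.006,0,0],[0,0,0],0],
  [[-0.006,0,0],[0,0,0],0],
  [[-0.006,0,0],[0,0,0],0],
  [[-0.006,0,0],[0,0,0],0],
  [[-0.006,0,-0.06],[0,0,0],0],
  [[-0.006,0,-0.13],[0,0,0],0],
  [[-0.006,0,-0.16],[0,0,0],0],
  [[-0.006,0,-0.16],[0,0,0],0],
])

```text
t: 25.63
position: [0.4457, 0.1909, 0.1748]
tool_rot: [[-0.718, -0.58, 0.385], [-0.513, 0.815, 0.27], [-0.471, -0.004, -0.882]]
contact_force: [-0.2, 0.1, -0.3]
gripper_width: 0.0853
finger_force: 0.0
```

Run:
```python
from k import *
st()
a=drive((5,150,100),(18,255,255),.044,(235,295,290,345)); b=viewer.capture("top"); drive((100,120,120),(125,255,255),.030,(235,295,287,345),a)
cv2.imwrite("pics/c7.png",cv2.resize(a[270:390,180:340],(800,600),interpolation=cv2.INTER_CUBIC))
```

```text
t 25.63 rack xyz mm [ 44.5  10.7 118.5] world [445.7 190.9 174.8] F rack [-0.2  0.2 -0.2] w 85.3 ff 0.0 err [1.000e-01 4.000e-01 1.799e+02] q [ 0.04  0.41 -0.69  2.51  2.28  0.3  -0.59]
drive (array([ 0.06695457, -0.01285094]), (128.78749084472656, 98.71757507324219), np.float64(-1.4188172967484243)) x 0.0086 0.12
drive (array([0.09479507, 0.01317195]), (56.34366989135742, 15.41648006439209), np.float64(-1.4222794893893114)) x 0.0831 0.0992
```

View pics/c7.png

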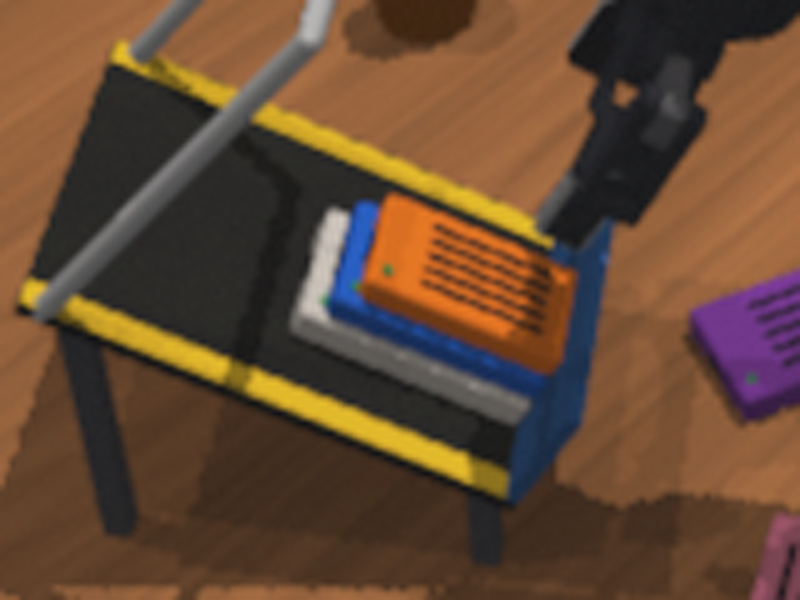

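The crop shows orange on blue on grey, square, with all three lower ends on the backstop, which runs from about (515,500) to (610,230). The gripper is clear, so I'm handing in.

```bash
python3 -c "
from station import r
print(r.close_job())"
```

```text
the job is handed in; nothing more can be done
None
```

Grey, blue and orange are stacked in order, square and against the backstop with the gripper clear; I handed the job in at about 26 s of the 72 s limit, and the hand-in returned no verdict.

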